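# Park the wax cup carriage on the bent drip rail

## Task

The red wax cup hangs from a brass collar with an orange grip tab, threaded on the bent steel drip rail. Slide it along the rail and round both bends until it meets the yellow stop sleeve, keep pushing so that the sleeve slides back fully home against the steel clamp behind it, and press it there with a steady push of about 12 N for half a second; then let go and leave the carriage hanging against the stop. Be gentle: never let the carriage press on the rail or the stop with more than 18 N, and do not disturb the other things on the table.

Things in the scene. Friction and masses are not known exactly. Their poses are not given: they have to be found in the camera images.
- rail_a: First part of the fixed drip rail: a level round steel rod, 10 mm thick, axis 220 mm above the table. Origin on the table in the middle of the first post (foot 80 mm across, 12 mm high; post 16 mm thick; nothing stands above the rod). z up. In plan the rod runs from (0, 0) straight along -y for 110 mm to bend1_in. Its place and yaw vary.
- bend1_in (a point): Point on the rod's axis where the first straight ends and the first bend starts; in rail_a's frame at (0, -110, 220) mm, axes as rail_a. The bend turns 60 degrees towards +x with 40 mm radius (centre at (40, -110) in rail_a's frame).
- bend1_out (a point): Point on the rod's axis where the first bend ends, at (20.0, -144.6, 220) mm in rail_a's frame (axes as rail_a). From here the rod runs straight for 60 mm in rail_a's direction (0.866, -0.5) to the joint with rail_b at (72.0, -174.6).
- rail_b: Second part of the fixed drip rail, same rod and height. Origin on the table straight below its joint with rail_a. z up. Its yaw relative to rail_a varies by up to 0.2 rad either way, so the rod may have a slight kink there. After its bend it runs straight along its -y to a second post (like the first) 180 mm beyond bend2_out.
- bend2_in (a point): Point on the rod's axis at the joint of rail_a and rail_b, straight above rail_b's origin at 220 mm; axes as rail_b. The second bend starts here in rail_b's direction (0.866, -0.5) and turns back 60 degrees with 40 mm radius (centre at (-20.0, -34.6) mm in rail_b's frame).
- bend2_out (a point): Point on the rod's axis where the second bend ends and the last straight begins, at (20.0, -34.6, 220) mm in rail_b's frame; axes as rail_b. From here the rod runs along -y to the stop.
- stop: Yellow stop sleeve around the rod on the last straight, 30 mm across and 14 mm long, with a black rubber face towards the carriage. It slides along the rod under about 4 N and stays where it is left, until it comes up hard against a steel clamp fixed on the rod, 5 to 42 mm behind it (the gap varies, is not reported, but shows). Origin on the rod's axis in the rubber face; y points back to the carriage, z up.
- stop_face (a point): The centre of the stop sleeve's rubber face, on the rod's axis; axes as stop. It starts 45 to 130 mm along the last straight from bend2_out.
- carriage: Loose carriage, 0.2 to 0.4 kg: a brass collar (25 mm across, 12 mm long, bore 13 mm: 1.5 mm play all round the rod), an orange grip tab above, a red wax cup (56 mm wide cone) below, underside 100 mm below the origin. Origin at the collar's centre; y along the rod (-y leads to the stop), z up. Drags 1 to 3 N, more if forced sideways. Hangs 1.5 mm below the rod's axis, 30 to 80 mm from the first post, and turns with the rod in the bends.
- nose (a point): Centre of the carriage collar's leading end, 6 mm from the collar's centre along -y of the carriage; this end meets the stop face. Axes as carriage.
- tab (a point): Point in the carriage's orange grip tab to grasp, 43 mm above the collar's centre. The tab is 14 mm thick along the rod (y), 24 mm wide across it (x), and reaches from 12 to 60 mm above the collar's centre. Axes as carriage. Fingers must stay over 17 mm above the collar's centre to clear the stop.
- cup_a: Spare red wax cup (cone 56 mm wide, 64 mm high) standing in the drip tray below the rail; a bystander, leave it alone. Origin at its underside.
- cup_b: Spare red wax cup (same) standing beside the rail; a bystander, leave it alone. Origin at its underside.
- cup_c: Spare red wax cup (same) standing on the table; a bystander, leave it alone. Origin at its underside.
- jar: Amber jar with white cap, 60 mm wide, 90 mm high; a bystander, leave it alone. Origin at its underside.
- plaster: Lump of white plaster mould, 110 x 80 x 66 mm; a bystander, leave it alone. Origin at its underside.
- brush: Brush with wooden handle lying on the table, 200 mm long; a bystander, leave it alone. Origin at its underside (brush: middle).
Things that resemble listed ones, but are neither listed nor needed, are in the scene too. There is more than one size of the carriage; the job needs the smallest.

How it is judged:
By the outcome, as a careful person would: the job done as asked, in the order asked, and still so for the second after the job is handed in, with the robot touching nothing.
It also fails if it takes over 67 s, if anything falls off the work surface, if the arm or the gripper's body presses on something with over 40 N, if the wrist force passes 120 N, or if a joint passes its speed limit or range.

## Robot

A 7-joint arm with a two-finger parallel gripper is mounted at the origin on the work surface. World frame = base frame: x ahead of the robot, y to its left, z up, the work surface at z = 0. Lengths are in m, angles in rad, forces in N, time in s.
With the tool pointing down it reaches from about 0.425 to 0.95 m from the base axis. Payload 4.7 kg.
Tool frame: the origin (TCP) lies on the centre line of the jaws, within the pads' length; the fingertips stand ahead of it and the grasp point (between the pads) lies 11 mm behind it (robot.tip_reach is the z of the fingertips in the tool frame, in m); z points along the fingers, y is the direction in which the jaws open and shut (so a half turn about z gives the same grasp; the last joint's range is limited). The gripper opens to 87 mm and grips with 3 to 60 N. Pads are 19 mm wide; open, the fingers measure 117 mm over their backs; the gripper's body (75 mm by 190 mm) begins 51 mm behind the grasp point.
Start: joints at [-1.231, 0.469, -0.049, 1.532, 0.024, 1.141, -0.082], TCP at [0.243, 0.63, 0.231] pointing down, gripper open.
Joint ranges: [-2.59, 2.59], [-0.33, 1.99], [-1.39, 1.29], [0.1, 2.45], [-1.04, 4.18], [0.21, 1.99], [-2.66, 2.66]. Speed limits (rad/s): [2.57, 2.57, 3.14, 3.14, 3.14, 3.14, 3.14].

## Interface

Orientations are given as a unit quaternion [x, y, z, w].
In Python, from rig import robot, vision, ticket, look_for, outline_of gives the robot as it stands. The module is installed in compiled form; this text tells all that it offers.
- The arm moves only by the tool send_rows, never from a script. Its argument "increments" is a list of rows, each a list of 4 numbers: the shift along the tool's x, y, z in cm, then the turn about the tool's z in degrees. In form: [[x, y, z, roll], ...]. A call has 1 to 20 rows; each row is the pose to reach, as a shift and turn from the pose commanded when the call began, along the tool's axes at that moment; what a row does not reach only later rows make up. A row lasts 1/8 s, in which the tool goes at most 62.5 mm and 10.7 degrees, less where a joint would pass 70% of its speed; a pose out of reach is approached as far as the arm can. A call with a gripper value outside its range is refused whole. "jaw" is the opening, from -1 (shut) to 1 (fully open), set as the call begins (left out, the last holds). The fingers move at their own pace and stop on an object; "newtons" is the grip in N (left out, the last holds). Time passes only in rows, so rows that repeat a pose let the fingers close. It gives the time, the measured TCP pose, the force and the opening at its end, in the units of the state.
- robot.observe(): the state, without advancing time (a new reading comes with each control period).
- vision.snapshot(name): name is "scene" or "side" or "wrist"; returns the picture (384x512x3 uint8, blue, green, red); there is no depth.
- vision.calibration(name): a dict with "vertical_fov" (degrees; the focal length in pixels is half the picture's height over the tangent of half this angle, whatever the lens; pixels are square), "cx", "cy" (the principal point, pixels), "rvec" (rotation vector, rad) and "tvec" (3), from world to camera coordinates, as OpenCV has them. Camera axes: x right, y down, z forward; pixel columns grow to the right and rows downward; lengths in m; the calibration is good to about 2 mm. A picture is of the moment at which its call begins: read the wrist's pose just before it. calibration takes no time and is no camera call; for the wrist camera it gives the pose at the moment of the call.
- ticket.finish_job(): hands the job in, once; it reports no verdict.
Trained networks look in the newest picture that a camera, given by its name, has taken for a name from the list of things; names that differ only in an ending like _2 or _b are one class to them, and where a whole thing is asked for, a point or a joint stands for the part that bears it (a point fixed in the world has none). Each returns a list of dicts, best first, with "conf" (0 to 1); they miss things now and then, are a little off and sometimes report something else, mostly with a low value. They report only what shows in the picture. A call takes as long as a camera call. They do not tell look-alikes from the thing itself.
- look_for(camera, thing): "centre" ([x, y, z] in m, in the coordinates of the camera as it stood for that picture, good to about 4 mm: the middle of the surface that is visible of it).
- outline_of(camera, thing): "region" (384x512 bool, what is visible of it).
The state is a dict: "time_s": time; "q": joint angles; "qvel": joint speeds; "joint_torque": joint torques, N m; "position": TCP position; "tool_rot": TCP orientation; "wrist_force": force on the tool from outside, world axes, zero at the start; "ft_torque": the same for the moment, N m; "gripper_width": finger opening in m.
Only numpy, scipy, OpenCV 4.12 (cv2) and the standard library are available. Lean on these libraries where they do the work, as an engineer would, in place of code of your own. Each camera call takes 0.05 s, during which the arm holds its last target.

## Working session

There is one attempt and no reset: what is moved stays moved. The work goes in short steps, Python scripts to look and compute and a tool call to move; the robot and the scene stay as the last step left them, time stands still between calls to the robot, and variables do not carry over. Pictures are saved under pics/ and viewed, and the job is handed in when it is done.

Besides the shell and the picture viewer there is one more tool, called as name([rows], argument=value, ...), one row to a line, values as JSON. send_rows: Moves the arm, as the interface text tells. Its arguments: {"type":"object","properties":{"increments":{"type":"array","items":{"type":"array","items":{"type":"number"}}},"jaw":{"type":"number"},"newtons":{"type":"number"}},"required":["increments"]}

```bash
mkdir -p pics; ls
python3 - <<'E'
from rig import robot, vision
import cv2
s=robot.observe(); print(s, robot.tip_reach)
for n in ["scene","side","wrist"]:
    im=vision.snapshot(n); cv2.imwrite(f"pics/{n}0.png",im); c=vision.calibration(n); print(n,c)
E
```

```text
pics
{'time_s': 0.0, 'q': array([-1.23093318,  0.46943111, -0.04860731,  1.53371956,  0.0240987 ,
        1.14097118, -0.08227678]), 'qvel': array([ 0.00081952, -0.00023559, -0.0004134 , -0.00037478,  0.00163711,
        0.00060164, -0.00113304]), 'joint_torque': array([ 1.72595965e-04, -5.07974410e+01, -8.07748991e-02, -2.36159420e+01,
       -6.14072685e-02,  3.75744898e-02,  1.64984313e-04]), 'position': array([0.24308155, 0.6290774 , 0.22949556]), 'tool_rot': array([ 1.83306145e-01,  9.83055397e-01, -9.60702242e-04, -1.46303118e-04]), 'wrist_force': array([ 0.08711995,  0.34635883, -0.4085468 ]), 'ft_torque': array([ 0.04441078, -0.02075667,  0.02237108]), 'gripper_width': 0.08724800100213047} 0.008
scene {'vertical_fov': 49.71941888636058, 'cx': 258.4646289125151, 'cy': 188.0599369113944, 'rvec': array([ 1.6111435 ,  1.60209596, -0.86059423]), 'tvec': array([ 0.00980255, -0.1309623 ,  1.92454135])}
side {'vertical_fov': 55.64993805620645, 'cx': 257.4964229355886, 'cy': 191.5186712346803, 'rvec': array([ 2.28476678, -0.74044539,  0.28881115]), 'tvec': array([-0.43780857,  0.32802816,  0.98404295])}
wrist {'vertical_fov': 68.80921374311669, 'cx': 255.25704668268017, 'cy': 191.78011678641838, 'rvec': array([-2.38858585, -1.63826987, -0.2317479 ]), 'tvec': array([-0.67383823, -0.03490051,  0.39163908])}
```

View pics/scene0.png

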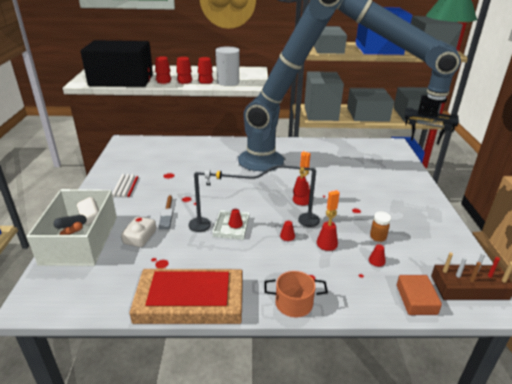

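View pics/side0.png

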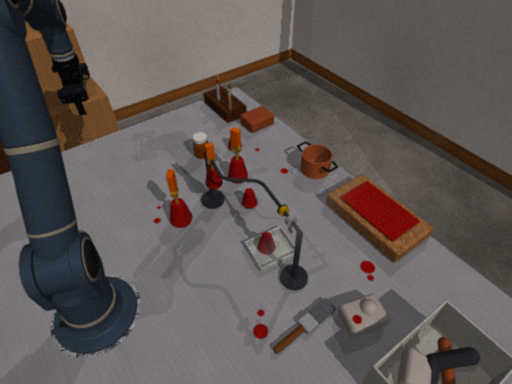

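View pics/wrist0.png

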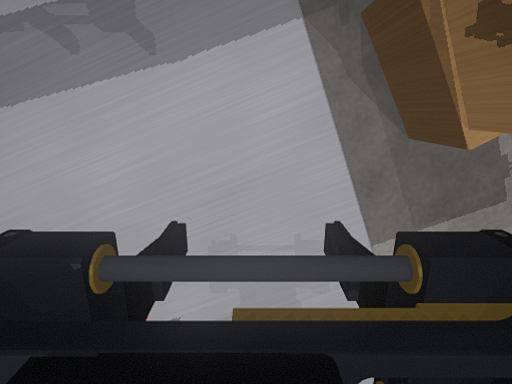

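Run:
```python
import cv2
a=cv2.imread("pics/scene0.png")[140:260,180:400]; b=cv2.imread("pics/side0.png")[120:300,150:350]
cv2.imwrite("pics/c1.png",cv2.resize(a,None,fx=3.6,fy=3.6,interpolation=cv2.INTER_CUBIC))
cv2.imwrite("pics/c2.png",cv2.resize(b,None,fx=3.3,fy=3.3,interpolation=cv2.INTER_CUBIC))
```

```text
(no output)
```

View pics/c1.png

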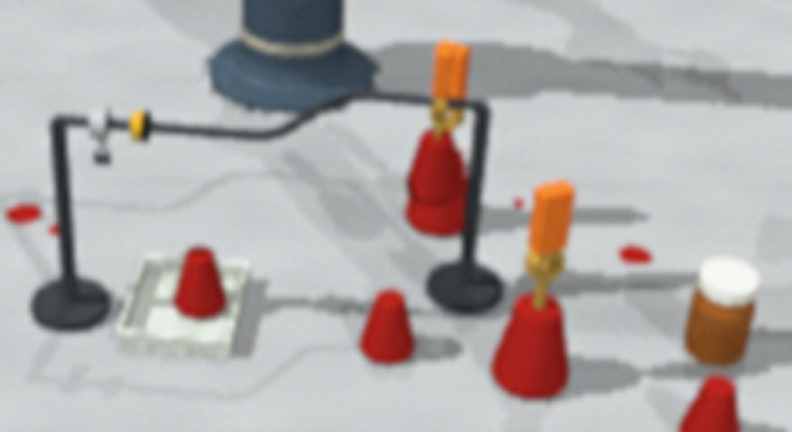

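View pics/c2.png

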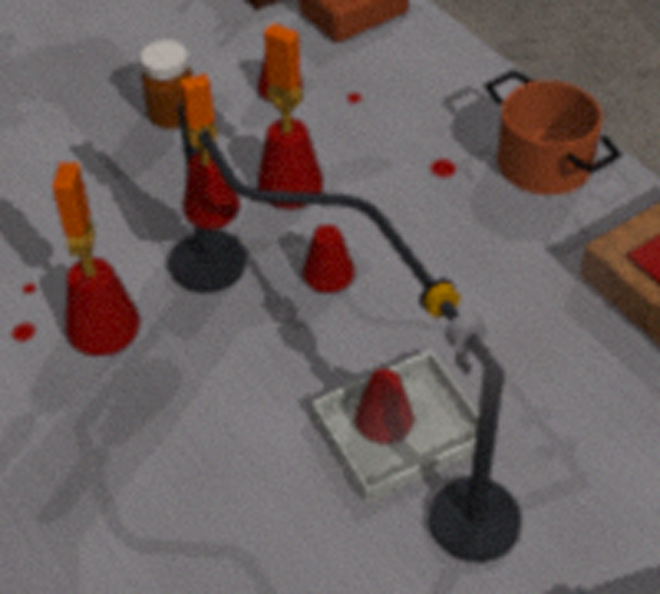

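```bash
cat > h.py <<'E'
import numpy as np, cv2
from scipy.spatial.transform import Rotation as R
def cam(c):
    f=192/np.tan(np.radians(c["vertical_fov"]/2))
    K=np.array([[f,0,c["cx"]],[0,f,c["cy"]],[0,0,1]])
    return K,R.from_rotvec(c["rvec"]).as_matrix(),np.array(c["tvec"])
def proj(P,c):
    K,Rm,t=cam(c); q=(np.atleast_2d(P)@Rm.T+t)@K.T; return q[:,:2]/q[:,2:]
def toworld(p,c):
    K,Rm,t=cam(c); return Rm.T@(np.array(p)-t)
def ray(uv,c):
    K,Rm,t=cam(c); o=-Rm.T@t; d=Rm.T@np.linalg.solve(K,np.r_[uv,1]); return o,d/np.linalg.norm(d)
def tri(a,ca,b,cb):
    o1,d1=ray(a,ca);o2,d2=ray(b,cb)
    s=np.linalg.lstsq(np.c_[d1,-d2],o2-o1,rcond=None)[0]
    p,q=o1+s[0]*d1,o2+s[1]*d2
    return (p+q)/2,np.linalg.norm(p-q)
def onz(uv,c,z):
    o,d=ray(uv,c); return o+d*(z-o[2])/d[2]
E
python3 - <<'E'
from rig import *
from h import *
np.set_printoptions(precision=4,suppress=True)
for n in ["scene","side"]:
    c=vision.calibration(n)
    for t in ["rail_a","rail_b","stop","carriage","tab","cup_a","jar"]:
        for r in look_for(n,t)[:4]:
            w=toworld(r["centre"],c); print(n,t,round(r["conf"],2),w,proj(w,c)[0])
E
```

```text
scene rail_a 0.96 [ 0.5078 -0.2273  0.0859] [198.8111 207.4473]
scene rail_a 0.58 [0.4709 0.1612 0.08  ] [308.5057 203.515 ]
scene rail_a 0.51 [0.4731 0.1248 0.1664] [300.1917 183.3084]
scene rail_b 0.96 [ 0.5078 -0.2273  0.0859] [198.8111 207.4473]
scene rail_b 0.58 [0.4709 0.1612 0.08  ] [308.5057 203.515 ]
scene rail_b 0.51 [0.4731 0.1248 0.1664] [300.1917 183.3084]
scene carriage 0.86 [0.4724 0.1286 0.1635] [301.2177 183.9198]
scene carriage 0.73 [0.6153 0.2106 0.0774] [328.4885 229.0813]
scene carriage 0.55 [0.3533 0.1567 0.0393] [302.9428 194.9364]
scene tab 0.7 [0.4755 0.1264 0.1658] [300.7283 183.822 ]
scene tab 0.65 [0.3545 0.1571 0.0416] [303.1069 194.5848]
scene tab 0.57 [0.6149 0.2096 0.0773] [328.1654 229.039 ]
scene tab 0.23 [ 0.5118 -0.2283  0.0869] [198.3908 207.8737]
scene cup_a 0.76 [0.7029 0.3539 0.0342] [376.1274 257.052 ]
scene cup_a 0.67 [ 0.5161 -0.1059  0.0351] [233.7931 220.7483]
scene cup_a 0.52 [0.5786 0.0789 0.0337] [287.147  232.3527]
scene jar 0.75 [0.5815 0.3951 0.0569] [380.1857 227.9589]
scene jar 0.36 [ 0.5953 -0.4214  0.0466] [138.6082 231.7744]
sid
[... 384 characters left out ...]
[ 0.5066 -0.1578  0.2297] [282.5683 209.4829]
side carriage 0.97 [0.4567 0.1202 0.1764] [211.9134 172.1475]
side carriage 0.88 [0.5975 0.1984 0.0865] [237.5537 162.0481]
side carriage 0.57 [0.3317 0.1353 0.0783] [177.9635 208.5592]
side carriage 0.37 [ 0.4987 -0.2313  0.0146] [293.0336 275.4268]
side tab 0.96 [0.4558 0.1206 0.1781] [211.5264 171.7937]
side tab 0.83 [0.5987 0.2038 0.0876] [236.9964 160.8542]
side tab 0.58 [0.3329 0.1374 0.0792] [177.9374 207.7761]
side tab 0.25 [ 0.4957 -0.232   0.0115] [292.3127 276.6948]
side cup_a 0.54 [0.5531 0.0608 0.0366] [249.9971 200.8178]
side jar 0.65 [0.4613 0.151  0.0109] [213.0907 201.7437]
side jar 0.63 [0.545  0.3836 0.0668] [198.8829 144.8671]
```

```bash
cat >> h.py <<'E'
def rot(a): return np.array([[np.cos(a),-np.sin(a)],[np.sin(a),np.cos(a)]])
def path_local():
    pass
def railpts(p,n=1):
    """p=x,y,ya,kink. returns dict of plan pts and functions by arclength"""
    x,y,ya,k=p
    def f(s):
        # rail_a frame pos, tangent angle relative
        th=np.radians(60)
        L1=.11; A=.04*th; L2=.06
        if s<L1: q=np.array([0,-s]); t=np.array([0,-1.])
        elif s<L1+A:
            a=(s-L1)/.04; q=np.array([.04-.04*np.cos(a),-.11-.04*np.sin(a)]); t=np.array([np.sin(a),-np.cos(a)])
        elif s<L1+A+L2:
            t=np.array([np.sin(th),-np.cos(th)]); q=np.array([.02,-.11-.04*np.sin(th)])+t*(s-L1-A)
        else:
            s2=s-L1-A-L2; J=np.array([.02,-.11-.04*np.sin(th)])+.06*np.array([np.sin(th),-np.cos(th)])
            C=np.array([-.02,-.04*np.sin(th)])
            if s2<A:
                a=th-s2/.04; qb=C+.04*np.array([np.cos(a),np.sin(a)]); tb=np.array([np.sin(a),-np.cos(a)])
            else:
                qb=C+np.array([.04,0])+np.array([0,-(s2-A)]); tb=np.array([0,-1.])
            q=J+rot(k)@qb; t=rot(k)@tb
        return np.array([x,y])+rot(ya)@q, rot(ya)@t
    return f
SEND=.11+.04*np.pi/3*2+.06+.18
SB2=.11+.04*np.pi/3*2+.06
E
cat > fit.py <<'E'
from rig import vision
from h import *
from scipy.optimize import differential_evolution, minimize
from scipy.ndimage import map_coordinates
np.set_printoptions(precision=4,suppress=True)
ims={}
for n in ["scene","side"]:
    g=cv2.imread(f"pics/{n}0.png").max(axis=2).astype(float)
    ims[n]=(cv2.GaussianBlur(g,(0,0),1.0),vision.calibration(n))
def pts(p):
    f=railpts(p); P=[]
    for s in np.arange(0,SEND,.004): P.append(np.r_[f(s)[0],.22])
    for s in (0,SEND):
        q=f(s)[0]
        for z in np.arange(.015,.21,.006): P.append(np.r_[q,z])
        for a in np.arange(0,6.28,.4): P.append(np.r_[q+.03*np.array([np.cos(a),np.sin(a)]),.012])
    return np.array(P)
def cost(p,robust=True):
    P=pts(p); c=0
    for n,(g,cc) in ims.items():
        uv=proj(P,cc); v=map_coordinates(g,[uv[:,1],uv[:,0]],order=1,mode='nearest')
        c+=np.minimum(v,160).mean()
    return c
r=differential_evolution(cost,[(.43,.50),(.11,.20),(-.6,.5),(-.25,.25)],seed=1,maxiter=150,popsize=15)
print(r.x,r.fun)
r=minimize(cost,r.x,method="Nelder-Mead",options=dict(xatol=1e-5,fatol=1e-4)); print(r.x,r.fun)
np.save("rail.npy",r.x)
f=railpts(r.x)
for n,(g,cc) in ims.items():
    im=cv2.imread(f"pics/{n}0.png"); im=cv2.resize(im,None,fx=4,fy=4,interpolation=cv2.INTER_CUBIC)
    for u,v in proj(pts(r.x),cc): cv2.circle(im,(int(4*u+1.5),int(4*v+1.5)),1,(0,255,0),-1)
    x0,y0=((180,140) if n=="scene" else (190,130)); cv2.imwrite(f"pics/fit_{n}.png",im[4*y0:4*y0+600,4*x0:4*x0+640])
E
python3 fit.py
```

```text
[ 0.4639  0.1678 -0.1501  0.019 ] 143.53748055097884
[ 0.464   0.1679 -0.1503  0.0194] 143.53730098644982
```

View pics/fit_scene.png

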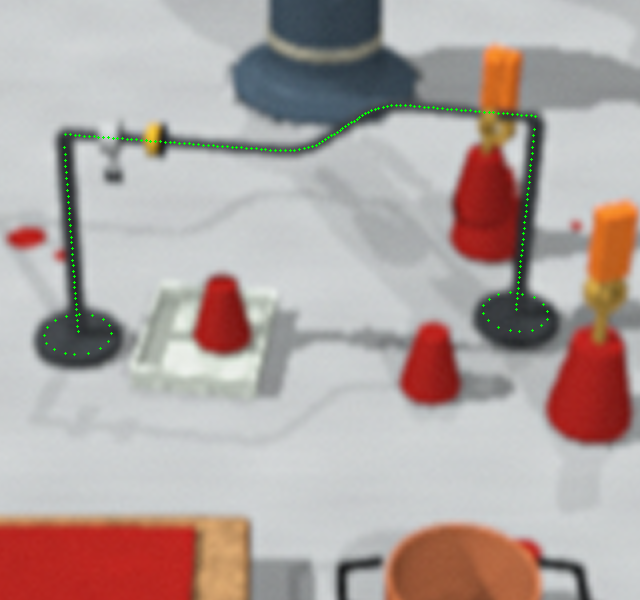

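View pics/fit_side.png

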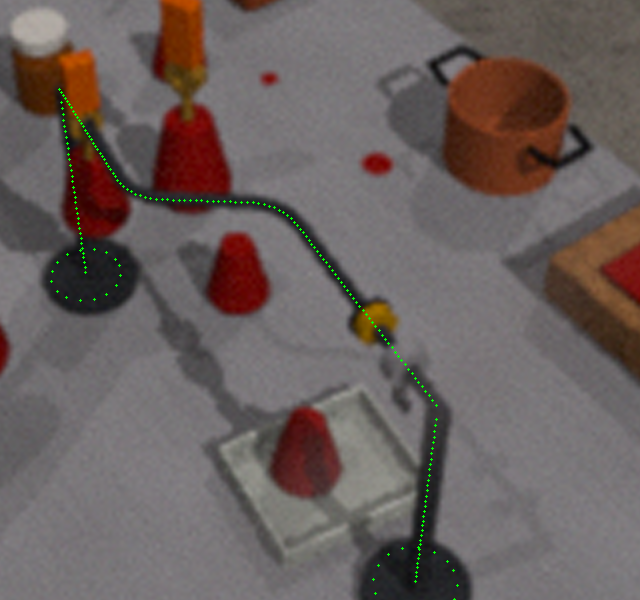

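```bash
cat >> h.py <<'E'
def incr(st,target_xyz,roll_deg=0):
    M=R.from_quat(st["tool_rot"]).as_matrix(); return M.T@(np.array(target_xyz)-st["position"])*100
E
python3 - <<'E'
from rig import *
from h import *
np.set_printoptions(precision=4,suppress=True)
p=np.load("rail.npy"); f=railpts(p)
A={}
for n,box in (("scene",(145,175,290,320)),("side",(135,170,195,225))):
    im=cv2.imread(f"pics/{n}0.png").astype(int); y0,y1,x0,x1=box
    c=im[y0:y1,x0:x1]; m=(c[...,2]>150)&(c[...,1]>60)&(c[...,0]<60)&(c[...,1]<150)&(c[...,2]-c[...,1]>60)
    v,u=np.nonzero(m); A[n]=(u.mean()+x0,v.mean()+y0); print(n,A[n],m.sum(),(u.min()+x0,u.max()+x0,v.min()+y0,v.max()+y0))
w,e=tri(A["scene"],vision.calibration("scene"),A["side"],vision.calibration("side")); print("tab",w,e)
ss=np.arange(0,.11,.001); d=[np.linalg.norm(f(s)[0]-w[:2]) for s in ss]; i=np.argmin(d); print(ss[i],d[i],f(ss[i]))
s=robot.observe(); M=R.from_quat(s["tool_rot"]).as_matrix(); print(M)
t=f(ss[i])[1]; yt=M[:,1]; 
a=np.degrees(np.arctan2(M[:,0][:2]@t, M[:,1][:2]@t)); print("angle of t in tool frame from y", a)
T=np.r_[f(ss[i])[0],.33]; print(T,incr(s,T))
E
```

```text
scene (np.float64(304.8796296296296), np.float64(159.6851851851852)) 108 (np.int64(301), np.int64(309), np.int64(153), np.int64(166))
side (np.float64(208.68965517241378), np.float64(144.72413793103448)) 29 (np.int64(205), np.int64(212), np.int64(143), np.int64(147))
tab [0.469  0.1375 0.2611] 0.009210384391366202
0.029 0.009545511987503873 (array([0.4596, 0.1392]), array([-0.1497, -0.9887]))
[[-0.9328  0.3605 -0.    ]
 [ 0.3605  0.9328  0.0001]
 [ 0.      0.0001 -1.    ]]
angle of t in tool frame from y -167.47898711227649
[0.4596 0.1392 0.33  ] [-37.8578 -37.949   -9.9457]
```

send_rows([
  [0, 0, -4, 0],
  [0, 0, -9, 5],
  [-2, -2, -13, 15],
  [-5, -5, -16, 25],
  [-8, -8, -19, 35],
  [-11, -11, -19, 45],
  [-14, -14, -19, 55],
  [-17, -17, -19, 65],
  [-20, -20, -19, 75],
  [-22, -22, -19, 85],
  [-25, -25, -19, 95],
  [-28, -28, -19, 105],
  [-30, -31, -19, 115],
  [-33, -34, -19, 125],
  [-35, -36, -19, 135],
  [-37, -38, -19, 145],
  [-38.6, -39.7, -19, 155],
  [-38.6, -39.7, -19, 162],
  [-38.6, -39.7, -19, 167.5],
  [-38.6, -39.7, -19, 167.5],
], jaw=1, newtons=30)

```text
time_s: 3.35
position: [0.4602, 0.12, 0.4207]
tool_rot: [0.997, -0.075, 0.0, -0.0]
wrist_force: [1.2, -0.7, 0.5]
gripper_width: 0.0869
```

Run:
```python
from rig import *
from h import *
np.set_printoptions(precision=4,suppress=True)
s=robot.observe(); c=vision.calibration("wrist"); im=vision.snapshot("wrist"); cv2.imwrite("pics/w1.png",im)
np.save("cw1.npy",np.array([c],dtype=object),allow_pickle=True)
M=R.from_quat(s["tool_rot"]).as_matrix(); K,Rm,t=cam(c); o=-Rm.T@t
print(s["time_s"],s["q"],s["position"],M[:,:2].T,"cam in tool",M.T@(o-s["position"]), "camaxes in tool",(M.T@Rm.T).round(3))
```

```text
3.35 [-0.8524 -0.003   0.5144  1.7119  0.0012  1.432  -2.0587] [0.4602 0.12   0.4207] [[ 0.9888 -0.1491  0.0002]
 [-0.1491 -0.9888 -0.0004]] cam in tool [ 0.0778  0.0001 -0.1543] camaxes in tool [[ 0.    -0.96  -0.281]
 [ 1.    -0.     0.001]
 [-0.001 -0.281  0.96 ]]
```

View pics/w1.png

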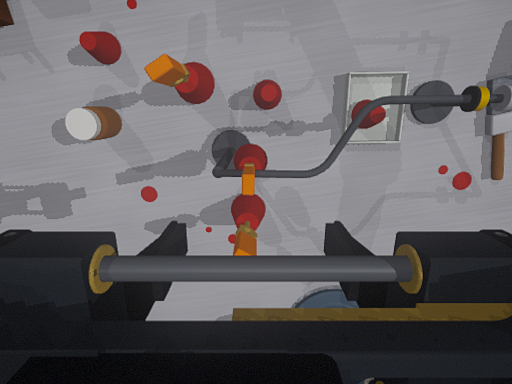

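```bash
cat > fit2.py <<'E'
from rig import vision
from h import *
from scipy.optimize import minimize
from scipy.ndimage import map_coordinates
np.set_printoptions(precision=4,suppress=True)
cs={"scene":vision.calibration("scene"),"side":vision.calibration("side"),"wrist":np.load("cw1.npy",allow_pickle=True)[0]}
fn={"scene":"scene0","side":"side0","wrist":"w1"}
G={n:cv2.GaussianBlur(cv2.imread(f"pics/{fn[n]}.png").max(axis=2).astype(float),(0,0),1.2 if n!="wrist" else 2) for n in cs}
def pts(p):
    f=railpts(p)
    P=[np.r_[f(s)[0],.22] for s in np.arange(0,SEND,.003)]
    Q=[]
    for s in (0,SEND):
        for z in np.arange(.015,.21,.006): Q.append(np.r_[f(s)[0],z])
    return np.array(P),np.array(Q)
def cost(p,names,off=None):
    P,Q=pts(p); c=0
    for n in names:
        A=P if n=="wrist" else np.r_[P,Q]
        uv=proj(A,cs[n]); 
        v=map_coordinates(G[n],[uv[:,1],uv[:,0]],order=1,mode='nearest')
        c+=np.minimum(v,170).mean()
    return c
p0=np.load("rail.npy")
for names in (["scene"],["side"],["wrist"],["scene","side"],["scene","side","wrist"]):
    best=None
    for d in (0,.002,-.002):
        r=minimize(cost,p0+[d,-d,d*5,d*5],args=(names,),method="Nelder-Mead",options=dict(xatol=1e-5,fatol=1e-4,initial_simplex=p0+np.r_[np.zeros((1,4)),np.diag([.004,.004,.03,.03])]))
        if best is None or r.fun<best.fun: best=r
    f=railpts(best.x)
    print(names,best.x,best.fun,"b2out",f(SB2)[0],"end",f(SEND)[0], "b1",f(.11)[0])
    np.save("rail_%s.npy"%"_".join(names),best.x)
im=cv2.imread("pics/w1.png")[:240]
im=cv2.resize(im,None,fx=1.5,fy=1.5,interpolation=cv2.INTER_CUBIC)
for u,v in proj(pts(best.x)[0],cs["wrist"]): cv2.circle(im,(int(1.5*u+.25),int(1.5*v+.25)),1,(0,255,0),-1)
cv2.imwrite("pics/fitw.png",im)
E
python3 fit2.py
```

```text
['scene'] [ 0.4635  0.1684 -0.1648  0.056 ] 101.96087693878822 b2out [ 0.522  -0.0523] end [ 0.5024 -0.2312] b1 [0.4455 0.0599]
['side'] [ 0.4613  0.1648 -0.1197 -0.0352] 58.07414679849166 b2out [ 0.5263 -0.0545] end [ 0.4986 -0.2324] b1 [0.4482 0.0556]
['wrist'] [ 0.4681  0.169  -0.1662 -0.0353] 82.01159715345479 b2out [ 0.5228 -0.0531] end [ 0.4868 -0.2295] b1 [0.4499 0.0605]
['scene', 'side'] [ 0.463   0.1674 -0.1438  0.0096] 161.36113236307668 b2out [ 0.5244 -0.0527] end [ 0.5003 -0.2311] b1 [0.4472 0.0586]
['scene', 'side', 'wrist'] [ 0.4665  0.1683 -0.164   0.0312] 245.99683644646467 b2out [ 0.5242 -0.0527] end [ 0.5004 -0.2312] b1 [0.4485 0.0598]
```

View pics/fitw.png

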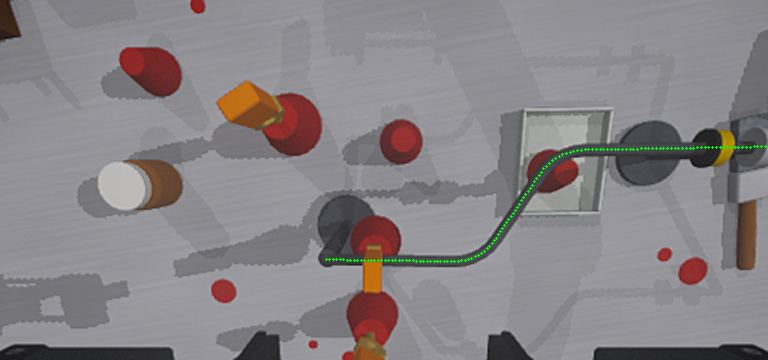

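```bash
cat > tab.py <<'E'
import sys
from h import *
np.set_printoptions(precision=4,suppress=True)
c=np.load("cw1.npy",allow_pickle=True)[0]
p=np.load("rail_scene_side_wrist.npy"); f=railpts(p)
im=cv2.imread("pics/w1.png"); hsv=cv2.cvtColor(im,cv2.COLOR_BGR2HSV)
m=((hsv[...,0]>8)&(hsv[...,0]<20)&(hsv[...,1]>180)&(hsv[...,2]>140)).astype(np.uint8); m[:150]=0; m[205:]=0; m[:,:225]=0;m[:,275:]=0
v,u=np.nonzero(m); print(len(u))
for r in range(v.min(),v.max()+1): print(r,u[v==r].min(),u[v==r].max(),end="; ")
uv=(u.mean(),v.mean()); print(uv)
for z in (.2785,.255,.2315):
    print(z,onz((u.mean(),v.min() if z<.24 else v.max()),c,z))
for s in (.03,.035,.04,.045,.05):
    q,t=f(s); x=np.array([-t[1],t[0]])
    print(s,q,proj([np.r_[q,.2785],np.r_[q,.23],np.r_[q+.012*x,.2785],np.r_[q-.012*x,.2785]],c).round(1).tolist())
E
python3 tab.py
```

```text
261
167 254 254; 168 254 254; 169 254 254; 170 253 254; 171 253 254; 172 253 253; 173 253 253; 174 243 253; 175 242 254; 176 242 254; 177 242 253; 178 242 253; 179 242 253; 180 242 253; 181 242 253; 182 242 253; 183 242 253; 184 242 253; 185 242 253; 186 242 253; 187 242 253; 188 242 253; 189 242 253; 190 242 253; 191 242 253; 192 242 253; 193 242 253; 194 243 253; (np.float64(247.8007662835249), np.float64(183.455938697318))
0.2785 [0.4498 0.1296 0.2785]
0.255 [0.4429 0.1313 0.255 ]
0.2315 [0.4706 0.1275 0.2315]
0.03 [0.4616 0.1387] [[237.9, 185.0], [240.2, 175.1], [237.9, 174.3], [237.9, 195.5]]
0.035 [0.4608 0.1338] [[242.5, 185.1], [244.1, 175.1], [242.5, 174.3], [242.4, 195.5]]
0.04 [0.4599 0.1288] [[247.0, 185.1], [248.1, 175.2], [247.1, 174.4], [247.0, 195.6]]
0.045 [0.4591 0.1239] [[251.6, 185.2], [252.1, 175.2], [251.7, 174.5], [251.5, 195.7]]
0.05 [0.4583 0.119 ] [[256.2, 185.2], [256.0, 175.3], [256.3, 174.5], [256.0, 195.7]]
```

send_rows([
  [0, -0.4, 3, 0],
  [0, -0.8, 7, 0],
  [-0.1, -0.8, 11, 0],
  [-0.1, -0.8, 13, 0],
  [-0.1, -0.8, 13, 0],
], jaw=0)

```text
time_s: 4.03
position: [0.4595, 0.1281, 0.2893]
tool_rot: [0.997, -0.075, -0.001, 0.001]
wrist_force: [0.1, -0.7, 1.2]
gripper_width: 0.0472
```

```bash
cat > wl.py <<'E'
import sys
from rig import *
from h import *
np.set_printoptions(precision=4,suppress=True)
k=sys.argv[1]
s=robot.observe(); c=vision.calibration("wrist"); im=vision.snapshot("wrist"); cv2.imwrite(f"pics/{k}.png",im)
np.save(f"{k}.npy",np.array([c],dtype=object),allow_pickle=True)
p=np.load("rail_scene_side_wrist.npy"); f=railpts(p)
for q in [np.r_[f(x)[0],.22] for x in np.arange(0,SEND,.005)]:
    u,v=proj(q,c)[0]
    if 0<u<512 and 0<v<384: cv2.circle(im,(int(u),int(v)),1,(0,255,0),-1)
cv2.imwrite(f"pics/{k}_o.png",im)
print(s["time_s"],s["position"],s["wrist_force"],s["q"])
E
python3 wl.py w2
```

```text
4.025 [0.4595 0.1281 0.2893] [ 0.1194 -0.7439  1.16  ] [-0.8387  0.0833  0.5178  1.9285 -0.0447  1.1442 -2.0239]
```

View pics/w2_o.png

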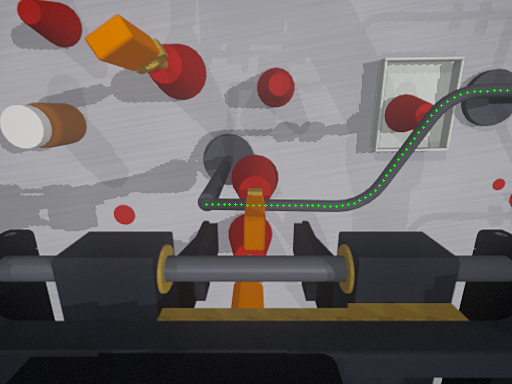

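send_rows([
  [0.1, 0, 1, 0],
  [0.1, 0, 2, 0],
  [0.1, 0, 3, 0],
  [0.1, 0, 3.9, 0],
  [0.1, 0, 3.9, 0],
])

```text
time_s: 4.7
position: [0.4609, 0.128, 0.2507]
tool_rot: [0.997, -0.075, -0.001, 0.0]
wrist_force: [-0.2, 0.0, 0.4]
gripper_width: 0.0437
```

```bash
python3 wl.py w3
```

```text
4.7 [0.4609 0.128  0.2507] [-0.1793  0.0136  0.3976] [-0.8265  0.1251  0.5194  1.9809 -0.0709  1.0547 -1.9967]
```

View pics/w3_o.png

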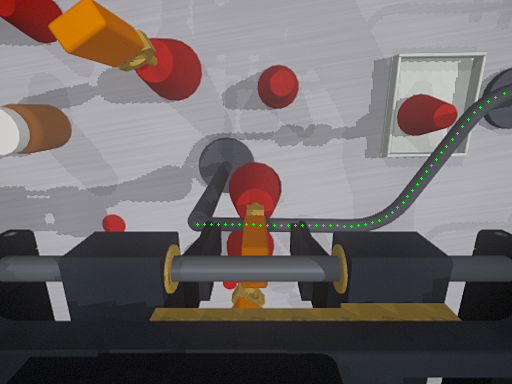

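```bash
cat > fit3.py <<'E'
from rig import vision
from h import *
from scipy.optimize import minimize
from scipy.ndimage import map_coordinates
import sys
np.set_printoptions(precision=4,suppress=True)
V=[]
for k,vm in (("w1",215),("w2",222),("w3",228)):
    c=np.load("cw1.npy" if k=="w1" else f"{k}.npy",allow_pickle=True)[0]
    V.append((cv2.GaussianBlur(cv2.imread(f"pics/{k}.png").max(axis=2).astype(float),(0,0),1.),c,vm,1))
for n in ("scene","side"):
    V.append((cv2.GaussianBlur(cv2.imread(f"pics/{n}0.png").max(axis=2).astype(float),(0,0),.7),vision.calibration(n),999,.7))
S=np.arange(0.06,SEND-.005,.003); S=S[(abs(S-.38)>.0)]
p00=np.load("rail_scene_side_wrist.npy"); f0=railpts(p00)
vis=[]
for g,c,vm,w in V:
    uv=proj([np.r_[f0(s)[0],.22] for s in S],c); vis.append((uv[:,0]>3)&(uv[:,0]<508)&(uv[:,1]<vm)&(uv[:,1]>3))
LAT=np.array([-.0085,-.007,-.003,0,.003,.007,.0085]); W=np.array([-.5,-.5,.7,.6,.7,-.5,-.5])
def cost(p,idx):
    f=railpts(p[:4]); A=[f(s) for s in S]; Q=np.array([a[0] for a in A]); N=np.array([[-a[1][1],a[1][0]] for a in A]); C=0
    for i in idx:
        g,c,vm,w=V[i]; m=vis[i]; D=np.zeros(2)
        v=0
        for l,wt in zip(LAT,W):
            P=np.c_[Q[m]+l*N[m],np.full(m.sum(),.22)]; uv=proj(P,c)
            v=v+wt*np.minimum(map_coordinates(g,[uv[:,1],uv[:,0]],order=1,mode='nearest'),180)
        C+=w*v.mean()
    return C
for idx in ([0],[1],[2],[0,1,2],[3],[4],[3,4],[0,1,2,3,4]):
    best=None
    for sg in (1,-1):
        r=minimize(cost,p00,args=(idx,),method="Nelder-Mead",options=dict(xatol=1e-6,fatol=1e-4,maxiter=2000,initial_simplex=p00+np.r_[np.zeros((1,4)),sg*np.diag([.003,.003,.02,.02])]))
        if best is None or r.fun<best.fun: best=r
    f=railpts(best.x); print(idx,best.x,round(best.fun,2),"b1",f(.11)[0],"J",f(SB2-.042)[0],"b2",f(SB2)[0],"end",f(SEND)[0])
    np.save("rail3_%s.npy"%"".join(map(str,idx)),best.x)
E
python3 fit3.py
```

```text
[0] [ 0.4646  0.1666 -0.1405 -0.078 ] -91.67 b1 [0.4492 0.0577] J [ 0.5113 -0.0163] b2 [ 0.5234 -0.0545] end [ 0.4844 -0.2302]
[1] [ 0.4667  0.1684 -0.1606 -0.0847] -129.48 b1 [0.4491 0.0598] J [ 0.5097 -0.0154] b2 [ 0.5207 -0.054 ] end [ 0.477  -0.2286]
[2] [ 0.468   0.1685 -0.1718  0.1235] -121.55 b1 [0.4492 0.0602] J [ 0.509  -0.0158] b2 [ 0.5274 -0.0514] end [ 0.5187 -0.2312]
[0, 1, 2] [ 0.4665  0.168  -0.1582 -0.0476] -338.81 b1 [0.4491 0.0594] J [ 0.5099 -0.0157] b2 [ 0.5225 -0.0538] end [ 0.4857 -0.23  ]
[3] [ 0.4698  0.1696 -0.189   0.0604] -28.29 b1 [0.4491 0.0615] J [ 0.5076 -0.0154] b2 [ 0.5231 -0.0524] end [ 0.5    -0.2309]
[4] [ 0.4681  0.1676 -0.1679  0.0329] -47.84 b1 [0.4497 0.0592] J [ 0.5098 -0.0165] b2 [ 0.525  -0.0536] end [ 0.5008 -0.232 ]
[3, 4] [ 0.4683  0.168  -0.1708  0.036 ] -75.51 b1 [0.4496 0.0596] J [ 0.5095 -0.0163] b2 [ 0.5247 -0.0533] end [ 0.5005 -0.2317]
[0, 1, 2, 3, 4] [ 0.4677  0.1689 -0.1709  0.0362] -403.84 b1 [0.449  0.0605] J [ 0.5088 -0.0154] b2 [ 0.5241 -0.0525] end [ 0.4999 -0.2309]
```

send_rows([
  [0, 0, 0, 0],
  [0, 0, 0, 0],
  [0, 0, 0, 0],
  [0, 0, 0, 0],
  [0, 0, 0, 0],
], jaw=-1, newtons=25)

```text
time_s: 5.38
position: [0.4615, 0.1282, 0.2516]
tool_rot: [0.997, -0.075, 0.0, -0.0]
wrist_force: [0.7, 0.4, 0.7]
gripper_width: 0.0138
```

```bash
python3 wl.py w4
```

```text
5.375 [0.4615 0.1282 0.2516] [0.6519 0.3584 0.7209] [-0.8267  0.1241  0.5195  1.9796 -0.0709  1.0549 -1.9968]
```

View pics/w4.png

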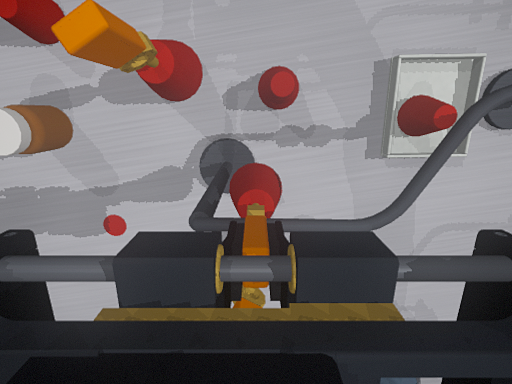

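```bash
cat > plan.py <<'E'
# usage: plan.py ds n lat_mm z_mm [pf] : advance ds m over n rows then 1 hold; lat/z corrections (local, +lat = tool x side) cumulative targets
import sys,json
from h import *
np.set_printoptions(precision=4,suppress=True)
st=json.load(open("st.json")); p=np.array(st["p"]); f=railpts(p)
ds,n,lat,z=float(sys.argv[1]),int(sys.argv[2]),float(sys.argv[3])/1000,float(sys.argv[4])/1000
hold=int(sys.argv[5]) if len(sys.argv)>5 else 1
def pose(s,lat,z):
    q,t=f(s); x=np.array([-t[1],t[0]])  # tool x when tool y = t : x = (.,.)
    return np.r_[q+lat*x, .2507+z], np.arctan2(t[1],t[0])
c=np.array(st["cmd"]); yaw=st["yaw"]  # tool y direction angle
ty=np.array([np.cos(yaw),np.sin(yaw)]); tx=np.array([-ty[1],ty[0]])
rows=[]
for i in range(1,n+1):
    a=i/n; P,th=pose(st["s"]+a*ds, st["lat"]+a*(lat-st["lat"]), st["z"]+a*(z-st["z"]))
    d=P-c; roll=-np.degrees((th-yaw+np.pi)%(2*np.pi)-np.pi)
    rows.append([round(float(d[:2]@tx)*100,2),round(float(d[:2]@ty)*100,2),round(float(-d[2])*100,2),round(float(roll),1)])
rows+= [rows[-1]]*hold
print(rows)
r=rows[-1]; c2=c.copy(); c2[:2]+=tx*r[0]/100+ty*r[1]/100; c2[2]-=r[2]/100
st.update(s=st["s"]+ds,lat=lat,z=z,cmd=c2.tolist(),yaw=yaw-np.radians(r[3]))
json.dump(st,open("st_next.json","w")); print("s",round(st["s"],4),"cmd",c2, "tool y",np.cos(st["yaw"]),np.sin(st["yaw"]))
E
python3 - <<'E'
from h import *
import json
p=np.load("rail3_01234.npy"); f=railpts(p)
c=np.array([.4609,.1280,.2507]); yaw=np.arctan2(-.9888,-.1491)
ss=np.arange(0,.1,.0001); s=min(ss,key=lambda s:np.linalg.norm(f(s)[0]-c[:2])); q,t=f(s); x=np.array([-t[1],t[0]]); lat=(c[:2]-q)@x
print(s,lat,x)
json.dump(dict(p=p.tolist(),s=s,lat=lat,z=0,cmd=c.tolist(),yaw=yaw),open("st.json","w"))
E
python3 plan.py 0.015 4 0.04 1.0
```

```text
0.0414 0.00026347161664251855 [ 0.98543654 -0.17004362]
[[-0.01, 0.37, -0.02, 1.2], [-0.03, 0.75, -0.05, 1.2], [-0.04, 1.12, -0.07, 1.2], [-0.05, 1.5, -0.1, 1.2], [-0.05, 1.5, -0.1, 1.2]]
s 0.0564 cmd [0.4582 0.1132 0.2517] tool y -0.16977887864035487 -0.9854821826738541
```

send_rows([
  [-0.01, 0.37, -0.02, 1.2],
  [-0.02, 0.75, -0.05, 1.2],
  [-0.03, 1.12, -0.07, 1.2],
  [-0.05, 1.5, -0.1, 1.2],
  [-0.05, 1.5, -0.1, 1.2],
])

```text
time_s: 6.05
position: [0.4585, 0.1128, 0.2524]
tool_rot: [0.996, -0.086, -0.0, 0.0]
wrist_force: [0.3, 0.5, -2.5]
gripper_width: 0.0139
```

```bash
cat > fo.py <<'E'
from rig import robot
from h import *
import json
np.set_printoptions(precision=4,suppress=True)
st=json.load(open("st.json")); o=robot.observe(); F=o["wrist_force"]
ty=np.array([np.cos(st["yaw"]),np.sin(st["yaw"])]); tx=np.array([-ty[1],ty[0]])
e=o["position"]-np.array(st["cmd"])
print("t",o["time_s"],"F lat %.1f along %.1f z %.1f"%(F[:2]@tx,F[:2]@ty,F[2]),"torque",o["ft_torque"].round(2),"err mm lat %.1f along %.1f z %.1f"%(e[:2]@tx*1e3,e[:2]@ty*1e3,e[2]*1e3),"w",round(o["gripper_width"],4),"q7",o["q"][6].round(2),"s",round(st["s"],4))
E
cp st_next.json st.json; python3 fo.py; python3 plan.py 0.02 5 0.04 1.0
```

```text
t 6.05 F lat 0.2 along -0.6 z -2.5 torque [-0.    0.12  0.01] err mm lat 0.4 along 0.4 z 0.7 w 0.0139 q7 -2.0 s 0.0564
[[-0.0, 0.4, -0.0, 0.0], [-0.0, 0.8, -0.0, 0.0], [-0.0, 1.2, -0.0, 0.0], [-0.0, 1.6, -0.0, 0.0], [-0.0, 2.0, -0.0, 0.0], [-0.0, 2.0, -0.0, 0.0]]
s 0.0764 cmd [0.4548 0.0935 0.2517] tool y -0.16977887864035487 -0.9854821826738541
```

```bash
python3 plan.py 0.04 8 0.04 1.0
```

```text
[[-0.0, 0.5, -0.0, 0.0], [-0.0, 1.0, -0.0, 0.0], [-0.0, 1.5, -0.0, 0.0], [-0.0, 2.0, -0.0, 0.0], [-0.0, 2.5, -0.0, 0.0], [-0.0, 3.0, -0.0, 0.0], [-0.01, 3.5, -0.0, 0.0], [-0.01, 4.0, -0.0, 0.0], [-0.01, 4.0, -0.0, 0.0]]
s 0.0964 cmd [0.4513 0.0738 0.2517] tool y -0.16977887864035487 -0.9854821826738541
```

send_rows([
  [0, 0.5, 0, 0],
  [0, 1.0, 0, 0],
  [0, 1.5, 0, 0],
  [0, 2.0, 0, 0],
  [0, 2.5, 0, 0],
  [0, 3.0, 0, 0],
  [0, 3.5, 0, 0],
  [0, 4.0, 0, 0],
  [0, 4.0, 0, 0],
])

```text
time_s: 7.18
position: [0.4518, 0.0735, 0.2526]
tool_rot: [0.996, -0.086, 0.0, -0.0]
wrist_force: [-0.1, 1.0, -2.8]
gripper_width: 0.014
```

```bash
cp st_next.json st.json; python3 fo.py; python3 wl.py w5; python3 plan.py 0.03 7 0.04 1.0
```

```text
t 7.175 F lat -0.3 along -0.9 z -2.8 torque [-0.01  0.16 -0.02] err mm lat 0.6 along 0.3 z 0.9 w 0.014 q7 -1.93 s 0.0964
7.175 [0.4518 0.0735 0.2526] [-0.1161  0.9511 -2.8365] [-0.7731  0.0806  0.5603  2.0217 -0.0495  1.052  -1.933 ]
[[0.0, 0.43, -0.0, 0.0], [0.0, 0.85, -0.0, 0.0], [0.0, 1.28, -0.0, 0.0], [0.02, 1.71, -0.0, -5.1], [0.08, 2.13, -0.0, -11.2], [0.19, 2.55, -0.0, -17.3], [0.34, 2.95, -0.0, -23.5], [0.34, 2.95, -0.0, -23.5]]
s 0.1264 cmd [0.4496 0.0442 0.2517] tool y 0.23726267170867196 -0.971445533529113
```

View pics/w5_o.png

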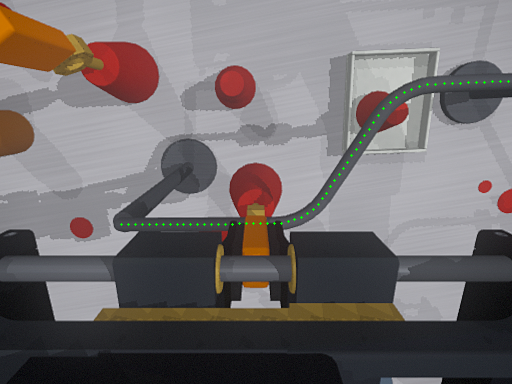

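```bash
python3 - <<'E'
import json
from h import *
st=json.load(open("st.json")); st["p"]=[.4675,.1683,-.1690,.030]; f=railpts(st["p"]); c=np.array(st["cmd"])
ss=np.arange(0.08,.11,.0001); s=min(ss,key=lambda s:np.linalg.norm(f(s)[0]-c[:2])); q,t=f(s); x=np.array([-t[1],t[0]]); st["s"]=s; st["lat"]=float((c[:2]-q)@x); print(s,st["lat"])
json.dump(st,open("st.json","w"))
E
python3 plan.py 0.03 7 -0.1 1.0
```

```text
0.09580000000000045 -0.00010170250594801949
[[0.0, 0.42, -0.0, -0.1], [0.0, 0.85, -0.0, -0.1], [0.0, 1.28, -0.0, -0.1], [0.01, 1.71, -0.0, -4.3], [0.07, 2.14, -0.0, -10.4], [0.17, 2.55, -0.0, -16.6], [0.31, 2.96, -0.0, -22.7], [0.31, 2.96, -0.0, -22.7]]
s 0.1258 cmd [0.4493 0.0441 0.2517] tool y 0.22367604656590134 -0.9746635451234691
```

send_rows([
  [0, 0.42, 0, -0.1],
  [0, 0.85, 0, -0.1],
  [0, 1.28, 0, -0.1],
  [0.01, 1.71, 0, -4.3],
  [0.07, 2.14, 0, -10.4],
  [0.17, 2.55, 0, -16.6],
  [0.31, 2.96, 0, -22.7],
  [0.31, 2.96, 0, -22.7],
])

```text
time_s: 8.22
position: [0.45, 0.0438, 0.2526]
tool_rot: [0.994, 0.111, 0.0, -0.0]
wrist_force: [-0.2, -0.1, -2.6]
gripper_width: 0.0141
```

```bash
cp st_next.json st.json; python3 fo.py;  python3 plan.py 0.016 4 -0.1 1.0
```

```text
t 8.225 F lat -0.2 along 0.1 z -2.6 torque [-0.09  0.09  0.06] err mm lat 0.6 along 0.5 z 0.9 w 0.0141 q7 -1.48 s 0.1258
[[0.02, 0.4, -0.0, -5.8], [0.08, 0.8, -0.0, -11.5], [0.18, 1.18, -0.0, -17.2], [0.32, 1.56, -0.0, -22.9], [0.32, 1.56, -0.0, -22.9]]
s 0.1418 cmd [0.4559 0.0297 0.2517] tool y 0.5853120384072484 -0.8108081263132183
```

No contact force so far; continue the bend.

send_rows([
  [0.02, 0.4, 0, -5.8],
  [0.08, 0.8, 0, -11.5],
  [0.18, 1.18, 0, -17.2],
  [0.32, 1.56, 0, -22.9],
  [0.32, 1.56, 0, -22.9],
])

```text
time_s: 8.85
position: [0.4568, 0.0298, 0.2527]
tool_rot: [0.952, 0.306, 0.0, 0.0]
wrist_force: [1.5, 1.5, -2.4]
gripper_width: 0.0137
```

```bash
cp st_next.json st.json; python3 fo.py;  python3 plan.py 0.02 5 -0.1 1.0; python3 wl.py w6
```

```text
t 8.85 F lat 2.1 along -0.3 z -2.4 torque [-0.05 -0.1  -0.01] err mm lat 0.8 along 0.4 z 1.0 w 0.0137 q7 -1.04 s 0.1418
[[0.02, 0.4, -0.0, -5.8], [0.08, 0.8, -0.0, -11.5], [0.18, 1.19, -0.0, -14.5], [0.28, 1.57, -0.0, -14.5], [0.38, 1.96, -0.0, -14.5], [0.38, 1.96, -0.0, -14.5]]
s 0.1618 cmd [0.4705 0.016  0.2517] tool y 0.7696786108225556 -0.6384315437400168
8.85 [0.4568 0.0298 0.2527] [ 1.5223  1.4784 -2.3629] [-0.6725  0.08    0.555   2.0218 -0.0487  1.0514 -1.0441]
```

View pics/w6_o.png

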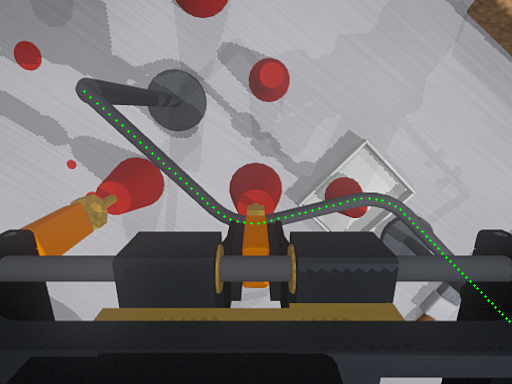

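```bash
python3 plan.py 0.02 5 0.5 1.0
```

```text
[[0.03, 0.4, -0.0, -5.8], [0.1, 0.79, -0.0, -11.5], [0.21, 1.18, -0.0, -14.5], [0.32, 1.56, -0.0, -14.5], [0.43, 1.95, -0.0, -14.5], [0.43, 1.95, -0.0, -14.5]]
s 0.1618 cmd [0.4708 0.0164 0.2517] tool y 0.7696786108225556 -0.6384315437400168
```

send_rows([
  [0.03, 0.4, 0, -5.8],
  [0.1, 0.79, 0, -11.5],
  [0.21, 1.18, 0, -14.5],
  [0.32, 1.56, 0, -14.5],
  [0.43, 1.95, 0, -14.5],
  [0.43, 1.95, 0, -14.5],
])

```text
time_s: 9.65
position: [0.4715, 0.0162, 0.2525]
tool_rot: [0.906, 0.424, -0.0, 0.0]
wrist_force: [-0.4, -1.0, -2.5]
gripper_width: 0.0134
```

```bash
cp st_next.json st.json; python3 fo.py;  python3 plan.py 0.03 6 0.5 1.0; python3 wl.py w7
```

```text
t 9.65 F lat -1.0 along 0.3 z -2.5 torque [-0.06  0.09  0.01] err mm lat 0.3 along 0.6 z 0.8 w 0.0134 q7 -0.74 s 0.1618
[[0.0, 0.5, -0.0, 0.0], [0.0, 1.0, -0.0, 0.0], [0.0, 1.5, -0.0, 0.0], [0.0, 2.0, -0.0, 0.0], [0.0, 2.5, -0.0, 0.0], [0.0, 3.0, -0.0, 0.0], [0.0, 3.0, -0.0, 0.0]]
s 0.1918 cmd [ 0.4939 -0.0028  0.2517] tool y 0.7696786108225556 -0.6384315437400168
9.65 [0.4715 0.0162 0.2525] [-0.3868 -1.0084 -2.4955] [-0.6285  0.1097  0.555   1.9941 -0.0662  1.0552 -0.7383]
```

View pics/w7_o.png

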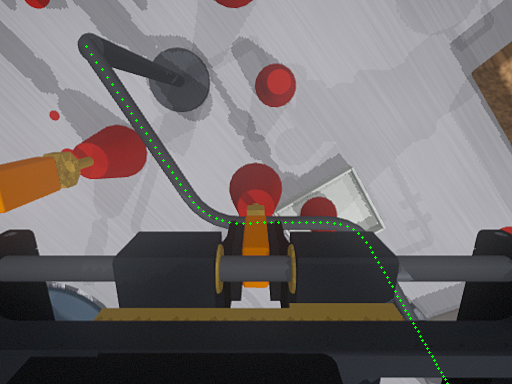

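send_rows([
  [0, 0.5, 0, 0],
  [0, 1.0, 0, 0],
  [0, 1.5, 0, 0],
  [-0.01, 2.0, 0, 0],
  [-0.01, 2.5, 0, 0],
  [-0.01, 3.0, 0, 0],
  [-0.01, 3.0, 0, 0],
])

```text
time_s: 10.58
position: [0.4946, -0.0032, 0.2525]
tool_rot: [0.905, 0.424, -0.0, 0.0]
wrist_force: [-0.3, -1.2, -1.8]
gripper_width: 0.0138
```

```bash
cp st_next.json st.json; python3 fo.py; python3 wl.py w8
```

```text
t 10.575 F lat -1.1 along 0.5 z -1.8 torque [-0.14  0.17  0.01] err mm lat 0.2 along 0.8 z 0.8 w 0.0138 q7 -0.66 s 0.1918
10.575 [ 0.4946 -0.0032  0.2525] [-0.3436 -1.1528 -1.7708] [-0.5843  0.1569  0.5746  1.949  -0.0972  1.0626 -0.662 ]
```

View pics/w8_o.png

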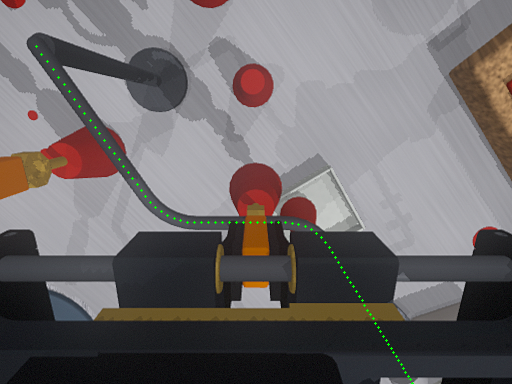

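```bash
python3 plan.py 0.028 6 0.2 1.0
```

```text
[[-0.0, 0.46, -0.0, 0.0], [-0.01, 0.93, -0.0, 0.0], [-0.01, 1.4, -0.0, 0.0], [-0.02, 1.86, -0.0, 0.0], [-0.02, 2.33, -0.0, 2.9], [-0.08, 2.8, -0.0, 9.6], [-0.08, 2.8, -0.0, 9.6]]
s 0.2198 cmd [ 0.5149 -0.0213  0.2517] tool y 0.6524296316754222 -0.7578493093695295
```

send_rows([
  [0, 0.46, 0, 0],
  [-0.01, 0.93, 0, 0],
  [-0.01, 1.4, 0, 0],
  [-0.02, 1.86, 0, 0],
  [-0.02, 2.33, 0, 2.9],
  [-0.08, 2.8, 0, 9.6],
  [-0.08, 2.8, 0, 9.6],
])

```text
time_s: 11.5
position: [0.5156, -0.0217, 0.2525]
tool_rot: [0.938, 0.348, -0.0, 0.0]
wrist_force: [-0.3, -0.8, -2.9]
gripper_width: 0.0138
```

```bash
cp st_next.json st.json; python3 fo.py;  python3 plan.py 0.012 3 0.2 1.0; python3 wl.py w9
```

```text
t 11.5 F lat -0.7 along 0.4 z -2.9 torque [-0.14  0.12  0.01] err mm lat 0.2 along 0.8 z 0.8 w 0.0138 q7 -0.76 s 0.2198
[[-0.02, 0.4, -0.0, 5.8], [-0.08, 0.8, -0.0, 11.5], [-0.18, 1.19, -0.0, 17.2], [-0.18, 1.19, -0.0, 17.2]]
s 0.2318 cmd [ 0.5213 -0.0315  0.2517] tool y 0.3991497684460903 -0.9168857411637682
11.5 [ 0.5156 -0.0217  0.2525] [-0.2622 -0.7557 -2.8694] [-0.5611  0.2027  0.6124  1.9061 -0.1318  1.0725 -0.7554]
```

View pics/w9_o.png

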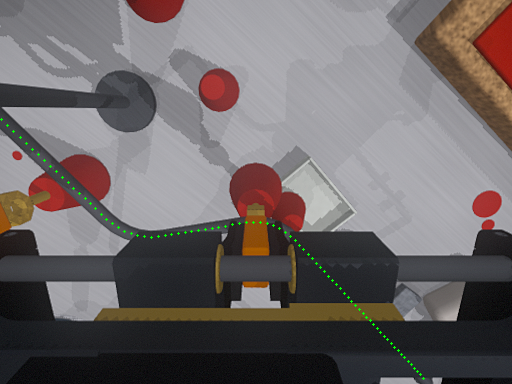

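send_rows([
  [-0.02, 0.4, 0, 5.8],
  [-0.08, 0.8, 0, 11.5],
  [-0.18, 1.19, 0, 17.2],
  [-0.18, 1.19, 0, 17.2],
])

```text
time_s: 12.05
position: [0.5217, -0.0316, 0.2525]
tool_rot: [0.979, 0.204, -0.0, -0.0]
wrist_force: [-0.6, 0.3, -2.4]
gripper_width: 0.0138
```

```bash
cp st_next.json st.json; python3 fo.py;  python3 plan.py 0.012 3 0.2 1.0
```

```text
t 12.05 F lat -0.5 along -0.5 z -2.4 torque [-0.05  0.1   0.01] err mm lat 0.3 along 0.2 z 0.8 w 0.0138 q7 -1.01 s 0.2318
[[-0.02, 0.4, -0.0, 5.7], [-0.08, 0.8, -0.0, 11.5], [-0.18, 1.18, -0.0, 17.2], [-0.18, 1.18, -0.0, 17.2]]
s 0.2438 cmd [ 0.5244 -0.043   0.2517] tool y 0.11016864240996548 -0.9939129087749817
```

send_rows([
  [-0.02, 0.4, 0, 5.7],
  [-0.08, 0.8, 0, 11.5],
  [-0.18, 1.18, 0, 17.2],
  [-0.18, 1.18, 0, 17.2],
])

```text
time_s: 12.55
position: [0.5247, -0.043, 0.2525]
tool_rot: [0.998, 0.056, -0.0, -0.0]
wrist_force: [0.1, -0.3, -3.2]
gripper_width: 0.0138
```

```bash
cp st_next.json st.json; python3 fo.py;  python3 plan.py 0.015 4 0.2 1.0
```

```text
t 12.55 F lat 0.1 along 0.3 z -3.2 torque [-0.1   0.21  0.01] err mm lat 0.3 along 0.0 z 0.8 w 0.0138 q7 -1.27 s 0.2438
[[-0.02, 0.38, -0.0, 5.4], [-0.07, 0.75, -0.0, 10.7], [-0.16, 1.12, -0.0, 14.3], [-0.25, 1.48, -0.0, 14.3], [-0.25, 1.48, -0.0, 14.3]]
s 0.2588 cmd [ 0.5236 -0.058   0.2517] tool y -0.13874035959681558 -0.9903287901595845
```

send_rows([
  [-0.02, 0.38, 0, 5.4],
  [-0.07, 0.75, 0, 10.7],
  [-0.16, 1.12, 0, 14.3],
  [-0.25, 1.48, 0, 14.3],
  [-0.25, 1.48, 0, 14.3],
])

```text
time_s: 13.18
position: [0.5238, -0.0581, 0.2525]
tool_rot: [0.998, -0.069, -0.0, -0.0]
wrist_force: [0.2, 1.8, -3.2]
gripper_width: 0.0136
```

```bash
cp st_next.json st.json; python3 fo.py;  python3 plan.py 0.02 4 0.2 1.0; python3 wl.py w10;  python3 - <<'E'
from rig import *; import cv2
for n in ("scene","side"): cv2.imwrite(f"pics/{n}1.png",vision.snapshot(n))
a=cv2.imread("pics/side1.png")[170:300,230:350]; cv2.imwrite("pics/s1c.png",cv2.resize(a,None,fx=4.5,fy=4.5,interpolation=cv2.INTER_CUBIC))
a=cv2.imread("pics/scene1.png")[140:230,180:300]; cv2.imwrite("pics/sc1c.png",cv2.resize(a,None,fx=5,fy=5,interpolation=cv2.INTER_CUBIC))
E
```

```text
t 13.175 F lat -0.0 along -1.8 z -3.2 torque [-0.01  0.14  0.02] err mm lat 0.3 along 0.1 z 0.8 w 0.0136 q7 -1.47 s 0.2588
[[0.0, 0.5, -0.0, -0.0], [0.0, 1.0, -0.0, -0.0], [0.0, 1.5, -0.0, -0.0], [0.0, 2.0, -0.0, -0.0], [0.0, 2.0, -0.0, -0.0]]
s 0.2788 cmd [ 0.5208 -0.0778  0.2517] tool y -0.13874035959681558 -0.9903287901595845
13.175 [ 0.5238 -0.0581  0.2525] [ 0.2065  1.7878 -3.1685] [-0.6108  0.246   0.7757  1.8885 -0.1945  1.0837 -1.4674]
```

View pics/w10_o.png

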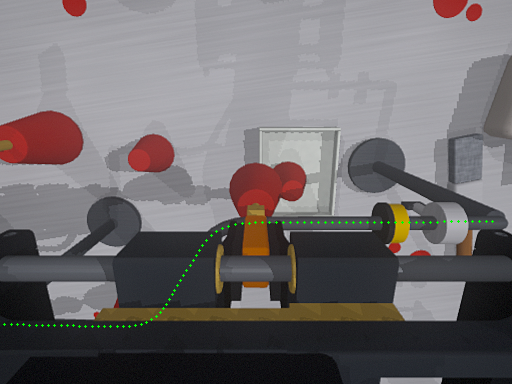

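View pics/s1c.png

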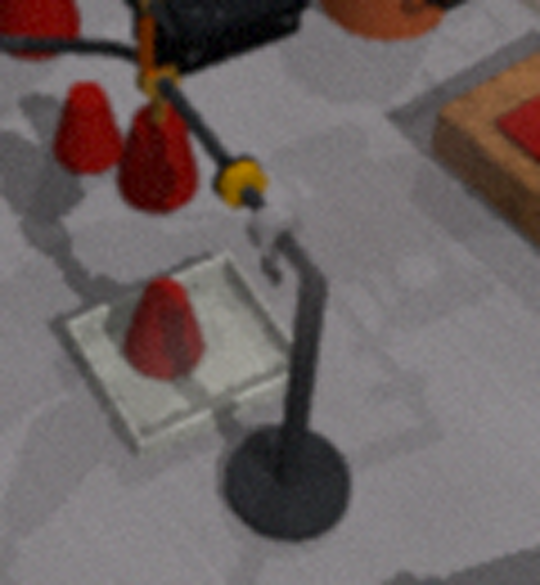

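View pics/sc1c.png

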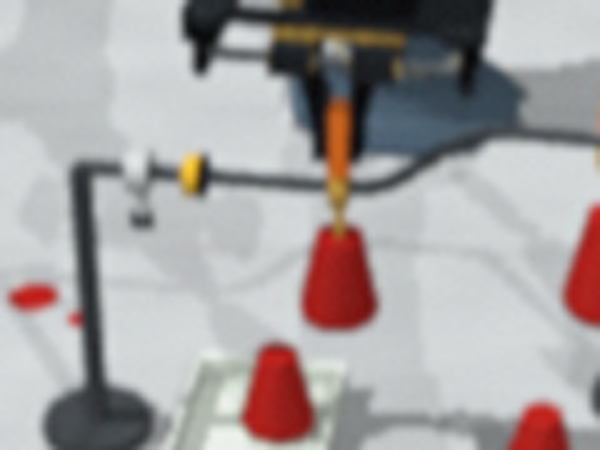

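Run:
```python
from h import *
import json
st=json.load(open("st.json")); f=railpts(st["p"]); c=np.load("w10.npy",allow_pickle=True)[0]
im=cv2.imread("pics/w10.png")[185:260,330:490]; im=cv2.resize(im,None,fx=5,fy=5,interpolation=cv2.INTER_CUBIC)
for s in np.arange(.31,.38,.005):
    q,t=f(s); x=np.array([-t[1],t[0]])
    pr=[proj(np.r_[q+.015*np.cos(a)*x,.22+.015*np.sin(a)],c)[0] for a in np.linspace(0,2*np.pi,40)]
    print(round(s-SB2,4),round(min(p[0] for p in pr),1),round(max(p[0] for p in pr),1),end=" | ")
cv2.imwrite("pics/stopc.png",im); print("cur carriage s-SB2",st["s"]-SB2)
```

```text
0.0562 321.1 331.8 | 0.0612 327.6 339.3 | 0.0662 334.1 346.8 | 0.0712 340.6 354.3 | 0.0762 347.0 361.8 | 0.0812 353.5 369.4 | 0.0862 360.0 376.9 | 0.0912 366.5 384.4 | 0.0962 373.0 391.9 | 0.1012 379.4 399.4 | 0.1062 385.9 407.0 | 0.1112 392.4 414.5 | 0.1162 398.9 422.0 | 0.1212 405.3 429.5 | 0.1262 411.8 437.0 | cur carriage s-SB2 0.005024195904272666
```

View pics/stopc.png

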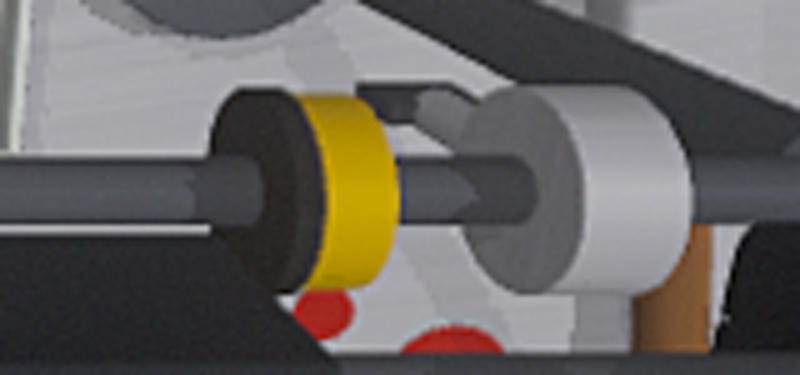

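```bash
python3 plan.py 0.04 8 0.2 1.0
```

```text
[[0.0, 0.5, -0.0, -0.0], [0.0, 1.0, -0.0, -0.0], [0.0, 1.5, -0.0, -0.0], [0.0, 2.0, -0.0, -0.0], [0.0, 2.5, -0.0, -0.0], [0.0, 3.0, -0.0, -0.0], [0.0, 3.5, -0.0, -0.0], [0.0, 4.0, -0.0, -0.0], [0.0, 4.0, -0.0, -0.0]]
s 0.2988 cmd [ 0.518  -0.0976  0.2517] tool y -0.13874035959681558 -0.9903287901595845
```

send_rows([
  [0, 0.5, 0, 0],
  [0, 1.0, 0, 0],
  [0, 1.5, 0, 0],
  [0, 2.0, 0, 0],
  [0, 2.5, 0, 0],
  [0, 3.0, 0, 0],
  [0, 3.5, 0, 0],
  [0, 4.0, 0, 0],
  [0, 4.0, 0, 0],
], newtons=50)

```text
time_s: 14.45
position: [0.5182, -0.0982, 0.2525]
tool_rot: [0.998, -0.07, 0.0, 0.0]
wrist_force: [-0.2, -0.4, -2.4]
gripper_width: 0.0139
```

```bash
cp st_next.json st.json; python3 fo.py;  python3 plan.py 0.03 8 0.2 1.0; python3 wl.py w11
```

```text
t 14.45 F lat -0.1 along 0.4 z -2.4 torque [-0.05  0.21 -0.03] err mm lat 0.3 along 0.5 z 0.8 w 0.0139 q7 -1.39 s 0.2988
[[0.0, 0.38, -0.0, -0.0], [0.0, 0.75, -0.0, -0.0], [0.0, 1.13, -0.0, -0.0], [0.0, 1.5, -0.0, -0.0], [0.0, 1.88, -0.0, -0.0], [0.0, 2.25, -0.0, -0.0], [0.0, 2.63, -0.0, -0.0], [0.0, 3.0, -0.0, -0.0], [0.0, 3.0, -0.0, -0.0]]
s 0.3288 cmd [ 0.5138 -0.1273  0.2517] tool y -0.13874035959681558 -0.9903287901595845
14.45 [ 0.5182 -0.0982  0.2525] [-0.1872 -0.4053 -2.4023] [-0.5467  0.2497  0.7927  1.8883 -0.2004  1.0846 -1.387 ]
```

View pics/w11_o.png

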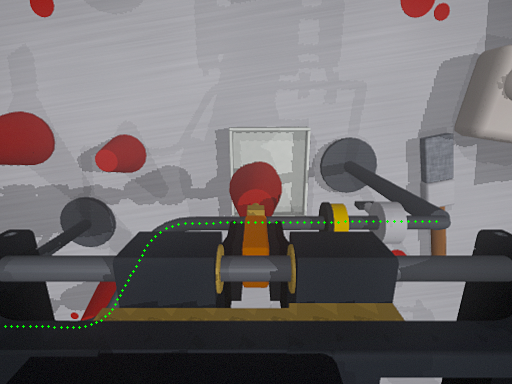

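Run:
```python
from h import *
import json
st=json.load(open("st.json")); f=railpts(st["p"]); c=np.load("w11.npy",allow_pickle=True)[0]
im=cv2.imread("pics/w11.png")[185:245,265:455]; 
for s in np.arange(.33,.41,.005):
    q,t=f(s); x=np.array([-t[1],t[0]])
    pr=[proj(np.r_[q+.015*np.cos(a)*x,.22+.015*np.sin(a)],c)[0] for a in np.linspace(0,2*np.pi,40)]
    print(round(s-SB2,4),round(min(p[0] for p in pr),1),round(max(p[0] for p in pr),1),proj(np.r_[q,.22],c)[0].round(1),end=" | ")
im=cv2.resize(im,None,fx=4.2,fy=4.2,interpolation=cv2.INTER_CUBIC)
cv2.imwrite("pics/stopc2.png",im)
```

```text
0.0762 294.6 300.9 [297.5 223.1] | 0.0812 301.1 308.4 [304.5 223.1] | 0.0862 307.5 316.0 [311.4 223. ] | 0.0912 314.0 323.5 [318.4 223. ] | 0.0962 320.5 331.0 [325.4 223. ] | 0.1012 327.0 338.5 [332.3 223. ] | 0.1062 333.5 346.1 [339.3 223. ] | 0.1112 339.9 353.6 [346.2 223. ] | 0.1162 346.4 361.1 [353.2 223. ] | 0.1212 352.9 368.6 [360.2 222.9] | 0.1262 359.4 376.1 [367.1 222.9] | 0.1312 365.9 383.7 [374.1 222.9] | 0.1362 372.4 391.2 [381.1 222.9] | 0.1412 378.8 398.7 [388.  222.9] | 0.1462 385.3 406.2 [395.  222.9] | 0.1512 391.8 413.8 [401.9 222.8] |
```

View pics/stopc2.png

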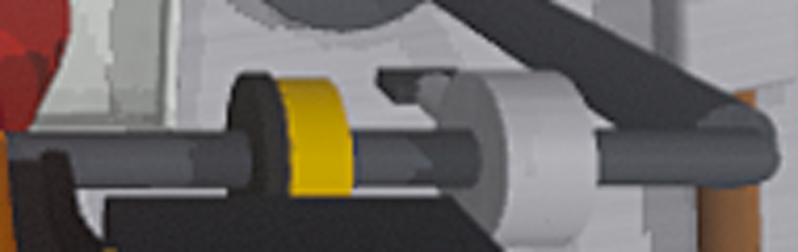

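```bash
python3 plan.py 0.036 8 0.2 1.0
```

```text
[[0.0, 0.45, -0.0, -0.0], [0.0, 0.9, -0.0, -0.0], [0.0, 1.35, -0.0, -0.0], [0.0, 1.8, -0.0, -0.0], [0.0, 2.25, -0.0, -0.0], [0.0, 2.7, -0.0, -0.0], [0.0, 3.15, -0.0, -0.0], [0.0, 3.6, -0.0, -0.0], [0.0, 3.6, -0.0, -0.0]]
s 0.3348 cmd [ 0.513  -0.1333  0.2517] tool y -0.13874035959681558 -0.9903287901595845
```

send_rows([
  [0, 0.45, 0, 0],
  [0, 0.9, 0, 0],
  [0, 1.35, 0, 0],
  [0, 1.8, 0, 0],
  [0, 2.25, 0, 0],
  [0, 2.7, 0, 0],
  [0, 3.15, 0, 0],
  [0, 3.6, 0, 0],
  [0, 3.6, 0, 0],
])

```text
time_s: 15.62
position: [0.5132, -0.1338, 0.2526]
tool_rot: [0.998, -0.07, 0.0, 0.0]
wrist_force: [-0.1, -0.6, -2.5]
gripper_width: 0.0137
```

```bash
cp st_next.json st.json; python3 fo.py;  python3 plan.py 0.012 8 0.2 1.0 0
```

```text
t 15.625 F lat -0.0 along 0.6 z -2.5 torque [-0.05  0.18  0.02] err mm lat 0.3 along 0.5 z 0.9 w 0.0137 q7 -1.31 s 0.3348
[[0.0, 0.15, -0.0, -0.0], [0.0, 0.3, -0.0, -0.0], [0.0, 0.45, -0.0, -0.0], [0.0, 0.6, -0.0, -0.0], [0.0, 0.75, -0.0, -0.0], [0.0, 0.9, -0.0, -0.0], [0.0, 1.05, -0.0, -0.0], [0.0, 1.2, -0.0, -0.0]]
s 0.3468 cmd [ 0.5113 -0.1451  0.2517] tool y -0.13874035959681558 -0.9903287901595845
```

send_rows([
  [0, 0.15, 0, 0],
  [0, 0.3, 0, 0],
  [0, 0.45, 0, 0],
  [0, 0.6, 0, 0],
  [0, 0.75, 0, 0],
  [0, 0.9, 0, 0],
  [0, 1.05, 0, 0],
  [0, 1.2, 0, 0],
])

```text
time_s: 16.62
position: [0.5117, -0.1449, 0.2525]
tool_rot: [0.998, -0.07, 0.0, -0.0]
wrist_force: [0.8, 3.9, -2.5]
gripper_width: 0.0135
```

```bash
cp st_next.json st.json; python3 fo.py;  python3 plan.py 0.01 8 0.2 1.0 0; python3 wl.py w12
```

```text
t 16.625 F lat 0.2 along -4.0 z -2.5 torque [0.94 0.12 0.  ] err mm lat 0.3 along -0.3 z 0.8 w 0.0135 q7 -1.28 s 0.3468
[[0.0, 0.13, -0.0, -0.0], [0.0, 0.25, -0.0, -0.0], [0.0, 0.38, -0.0, -0.0], [0.0, 0.5, -0.0, -0.0], [0.0, 0.63, -0.0, -0.0], [0.0, 0.75, -0.0, -0.0], [0.0, 0.88, -0.0, -0.0], [0.0, 1.0, -0.0, -0.0]]
s 0.3568 cmd [ 0.51   -0.1551  0.2517] tool y -0.13874035959681558 -0.9903287901595845
16.625 [ 0.5117 -0.1449  0.2525] [ 0.7597  3.9136 -2.4705] [-0.4644  0.2623  0.8084  1.8794 -0.2139  1.0885 -1.2835]
```

View pics/w12.png

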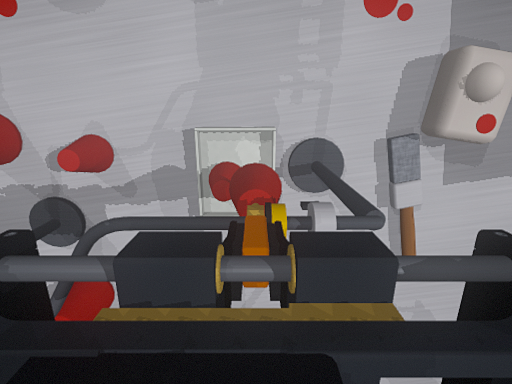

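send_rows([
  [0, 0.13, 0, 0],
  [0, 0.25, 0, 0],
  [0, 0.38, 0, 0],
  [0, 0.5, 0, 0],
  [0, 0.63, 0, 0],
  [0, 0.75, 0, 0],
  [0, 0.88, 0, 0],
  [0, 1.0, 0, 0],
  [0, 1.1, 0, 0],
  [0, 1.2, 0, 0],
  [0, 1.3, 0, 0],
  [0, 1.4, 0, 0],
])

```text
time_s: 18.18
position: [0.5097, -0.1591, 0.2525]
tool_rot: [0.998, -0.07, 0.0, -0.0]
wrist_force: [2.0, 3.9, -1.3]
gripper_width: 0.014
```

```bash
python3 plan.py 0.014 8 0.2 1.0 0; cp st_next.json st.json; python3 fo.py;  python3 plan.py 0.003 6 0.2 1.0 0; python3 wl.py w13; python3 -c "
import cv2
a=cv2.imread('pics/w13.png')[170:250,180:400]; cv2.imwrite('pics/w13c.png',cv2.resize(a,None,fx=3.6,fy=3.6,interpolation=cv2.INTER_CUBIC))"
```

```text
[[0.0, 0.18, -0.0, -0.0], [0.0, 0.35, -0.0, -0.0], [0.0, 0.53, -0.0, -0.0], [0.0, 0.7, -0.0, -0.0], [0.0, 0.88, -0.0, -0.0], [0.0, 1.05, -0.0, -0.0], [0.0, 1.23, -0.0, -0.0], [0.0, 1.4, -0.0, -0.0]]
s 0.3608 cmd [ 0.5094 -0.159   0.2517] tool y -0.13874035959681558 -0.9903287901595845
t 18.175 F lat 1.5 along -4.1 z -1.3 torque [ 0.95 -0.1   0.02] err mm lat 0.3 along 0.0 z 0.8 w 0.014 q7 -1.25 s 0.3608
[[0.0, 0.05, -0.0, -0.0], [0.0, 0.1, -0.0, -0.0], [0.0, 0.15, -0.0, -0.0], [0.0, 0.2, -0.0, -0.0], [0.0, 0.25, -0.0, -0.0], [0.0, 0.3, -0.0, -0.0]]
s 0.3638 cmd [ 0.509  -0.162   0.2517] tool y -0.13874035959681558 -0.9903287901595845
18.175 [ 0.5097 -0.1591  0.2525] [ 2.0391  3.8832 -1.2905] [-0.4388  0.2677  0.8128  1.875  -0.2184  1.0901 -1.2528]
```

View pics/w13c.png

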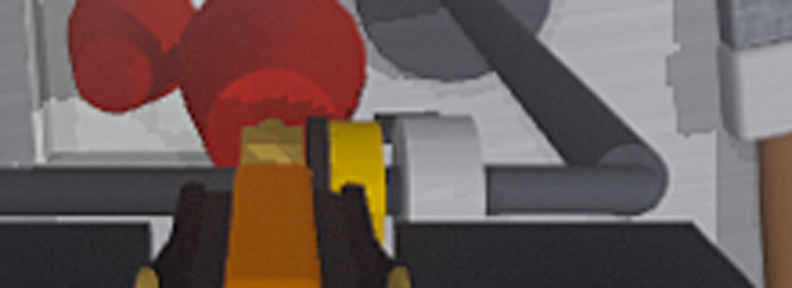

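send_rows([
  [0.01, 0.05, 0, 0],
  [0.02, 0.1, 0, 0],
  [0.03, 0.15, 0, 0],
  [0.03, 0.2, 0, 0],
  [0.03, 0.2, 0, 0],
])

```text
time_s: 18.85
position: [0.5095, -0.1612, 0.2525]
tool_rot: [0.998, -0.07, -0.0, 0.0]
wrist_force: [0.3, 3.4, -2.2]
gripper_width: 0.0135
```

send_rows([
  [0, 0.05, 0, 0],
  [0, 0.1, 0, 0],
  [0, 0.12, 0, 0],
  [0, 0.12, 0, 0],
])

```text
time_s: 19.35
position: [0.5094, -0.1623, 0.2525]
tool_rot: [0.998, -0.07, -0.0, -0.0]
wrist_force: [-0.9, 4.0, -0.7]
gripper_width: 0.0134
```

send_rows([
  [0, 0.04, 0, 0],
  [0, 0.08, 0, 0],
  [0, 0.1, 0, 0],
  [0, 0.1, 0, 0],
])

```text
time_s: 19.85
position: [0.5093, -0.1633, 0.2525]
tool_rot: [0.998, -0.07, -0.0, -0.0]
wrist_force: [-0.9, 4.1, -0.8]
gripper_width: 0.0138
```

```bash
python3 wl.py w14; python3 -c "
import cv2
a=cv2.imread('pics/w14.png')[170:250,180:400]; cv2.imwrite('pics/w14c.png',cv2.resize(a,None,fx=3.6,fy=3.6,interpolation=cv2.INTER_CUBIC))"
```

```text
19.85 [ 0.5093 -0.1633  0.2525] [-0.946   4.1433 -0.7989] [-0.4308  0.27    0.8138  1.8731 -0.2203  1.0911 -1.2434]
```

View pics/w14c.png

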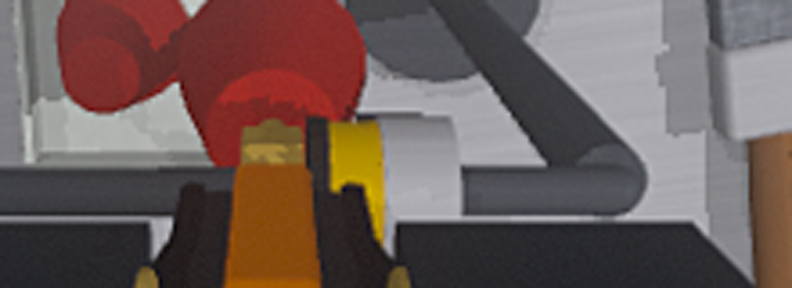

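send_rows([
  [0, 0.03, 0, 0],
  [0, 0.06, 0, 0],
  [0, 0.06, 0, 0],
])

```text
time_s: 20.27
position: [0.5093, -0.1633, 0.2525]
tool_rot: [0.998, -0.07, -0.0, -0.0]
wrist_force: [-1.7, 6.1, -0.6]
gripper_width: 0.0135
```

send_rows([
  [-0.01, 0.03, 0, 0],
  [-0.02, 0.06, 0, 0],
  [-0.02, 0.06, 0, 0],
])

```text
time_s: 20.65
position: [0.5093, -0.1634, 0.2525]
tool_rot: [0.998, -0.07, -0.0, -0.001]
wrist_force: [-0.9, 6.3, -0.3]
gripper_width: 0.0137
```

send_rows([
  [0, 0.03, 0, 0],
  [0, 0.06, 0, 0],
  [0, 0.06, 0, 0],
])

```text
time_s: 21.02
position: [0.5093, -0.1634, 0.2525]
tool_rot: [0.998, -0.069, -0.0, -0.001]
wrist_force: [-1.5, 7.5, 0.4]
gripper_width: 0.0134
```

Run:
```python
from rig import robot
import numpy as np
o=robot.observe(); print(o["wrist_force"],o["ft_torque"],o["position"],o["joint_torque"],o["tool_rot"])
```

```text
[-1.47894316  7.48730619  0.37955967] [ 1.70675543  0.32351951 -0.083986  ] [ 0.50926374 -0.16340075  0.25247244] [ 3.52144450e+00 -2.96471912e+01  8.36013436e+00 -2.38418394e+01
  1.67617600e+00 -1.34905323e+00  3.81606878e-03] [ 9.97581766e-01 -6.94909052e-02 -1.13028008e-04 -1.27307850e-03]
```

send_rows([
  [-0.01, 0.04, -0.01, 0],
  [-0.02, 0.08, -0.02, 0],
  [-0.02, 0.12, -0.02, 0],
  [-0.02, 0.12, -0.02, 0],
])

```text
time_s: 21.52
position: [0.5092, -0.1635, 0.2525]
tool_rot: [0.998, -0.069, -0.0, -0.002]
wrist_force: [-0.3, 9.5, -0.6]
gripper_width: 0.0134
```

send_rows([
  [0, 0.05, 0, 0],
  [0, 0.1, 0, 0],
  [0, 0.14, 0, 0],
  [0, 0.14, 0, 0],
])

```text
time_s: 22.02
position: [0.5092, -0.1636, 0.2525]
tool_rot: [0.998, -0.069, -0.0, -0.003]
wrist_force: [0.3, 10.9, 1.3]
gripper_width: 0.0133
```

send_rows([
  [0, 0.05, 0, 0],
  [0, 0.09, 0, 0],
  [0, 0.09, 0, 0],
])

```text
time_s: 22.4
position: [0.5092, -0.1637, 0.2525]
tool_rot: [0.998, -0.069, -0.0, -0.004]
wrist_force: [-0.7, 12.8, 1.0]
gripper_width: 0.0137
```

```bash
python3 fo.py
```

```text
t 22.4 F lat -2.4 along -12.6 z 1.0 torque [ 3.08  0.17 -0.01] err mm lat 0.5 along 4.7 z 0.8 w 0.0137 q7 -1.23 s 0.3608
```

send_rows([
  [0, 0, 0, 0],
  [0, 0, 0, 0],
  [0, 0, 0, 0],
])

```text
time_s: 22.78
position: [0.5092, -0.1637, 0.2525]
tool_rot: [0.998, -0.068, -0.0, -0.004]
wrist_force: [0.4, 12.2, 1.0]
gripper_width: 0.0134
```

send_rows([
  [0, 0, 0, 0],
  [0, 0, 0, 0],
  [0, 0, 0, 0],
])

```text
time_s: 23.15
position: [0.5092, -0.1637, 0.2525]
tool_rot: [0.998, -0.069, -0.0, -0.004]
wrist_force: [-0.8, 13.4, 2.1]
gripper_width: 0.0138
```

```bash
python3 fo.py; python3 wl.py w15; python3 -c "
import cv2
a=cv2.imread('pics/w15.png')[170:250,180:400]; cv2.imwrite('pics/w15c.png',cv2.resize(a,None,fx=3.6,fy=3.6,interpolation=cv2.INTER_CUBIC))"
```

```text
t 23.15 F lat -2.6 along -13.1 z 2.1 torque [3.01 0.14 0.01] err mm lat 0.5 along 4.7 z 0.8 w 0.0138 q7 -1.23 s 0.3608
23.15 [ 0.5092 -0.1637  0.2525] [-0.7988 13.3646  2.1158] [-0.4234  0.2709  0.8113  1.8715 -0.2278  1.0946 -1.2323]
```

View pics/w15c.png

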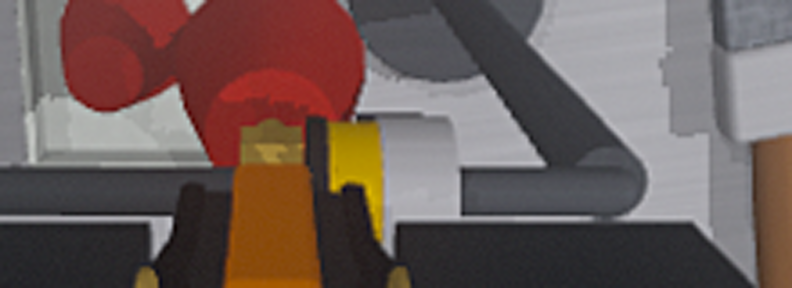

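send_rows([
  [0, -0.1, 0, 0],
  [0, -0.2, 0, 0],
  [0, -0.3, 0, 0],
  [0, -0.4, 0, 0],
  [0, -0.5, 0, 0],
  [0, -0.5, 0, 0],
])

```text
time_s: 23.95
position: [0.5092, -0.1633, 0.2525]
tool_rot: [0.998, -0.07, 0.0, -0.0]
wrist_force: [1.3, 4.1, -2.0]
gripper_width: 0.0134
```

```bash
python3 fo.py
```

```text
t 23.95 F lat 0.7 along -4.3 z -2.0 torque [ 1.11  0.02 -0.04] err mm lat 0.4 along 4.3 z 0.8 w 0.0134 q7 -1.24 s 0.3608
```

send_rows([
  [0, -0.03, 0.03, 0],
  [0, -0.04, 0.07, 0],
  [0, -0.04, 0.1, 0],
  [0, -0.04, 0.1, 0],
])

```text
time_s: 24.45
position: [0.5094, -0.1633, 0.252]
tool_rot: [0.998, -0.07, 0.0, 0.0]
wrist_force: [0.9, 4.3, 0.2]
gripper_width: 0.0139
```

```bash
python3 fo.py
```

```text
t 24.45 F lat 0.3 along -4.4 z 0.2 torque [0.9  0.01 0.01] err mm lat 0.6 along 4.3 z 0.3 w 0.0139 q7 -1.24 s 0.3608
```

send_rows([
  [0, 0, 0, 0],
  [0, 0, 0, 0],
  [0, 0, 0, 0],
  [0, 0, 0, 0],
], jaw=-0.1)

```text
time_s: 24.95
position: [0.509, -0.1636, 0.2518]
tool_rot: [0.998, -0.07, 0.0, 0.0]
wrist_force: [0.9, -0.0, 0.5]
gripper_width: 0.0377
```

```bash
python3 fo.py; python3 wl.py w16; python3 -c "
import cv2
a=cv2.imread('pics/w16.png')[170:330,180:400]; cv2.imwrite('pics/w16c.png',cv2.resize(a,None,fx=3.6,fy=3.6,interpolation=cv2.INTER_CUBIC))"
```

```text
t 24.95 F lat 0.9 along -0.1 z 0.5 torque [-0.04  0.17  0.01] err mm lat 0.2 along 4.6 z 0.1 w 0.0377 q7 -1.24 s 0.3608
24.95 [ 0.509  -0.1636  0.2518] [ 0.921  -0.0031  0.476 ] [-0.4308  0.27    0.814   1.8748 -0.2202  1.0888 -1.2432]
```

View pics/w16c.png

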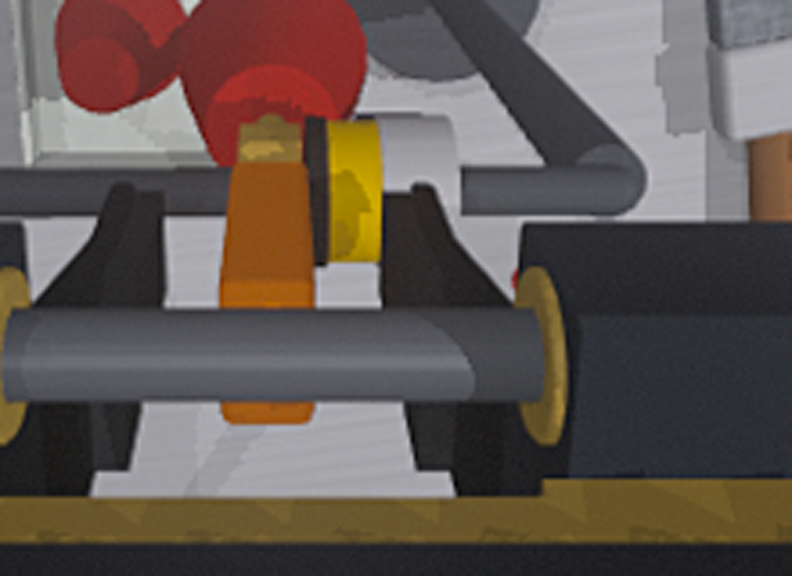

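send_rows([
  [0, 0, -1, 0],
  [0, 0, -2.5, 0],
  [0, 0, -5, 0],
  [0, 0, -8, 0],
  [0, 0, -12, 0],
  [0, 0, -15, 0],
  [0, 0, -15, 0],
])

```text
time_s: 25.88
position: [0.5101, -0.164, 0.4051]
tool_rot: [0.998, -0.07, 0.003, 0.0]
wrist_force: [-0.1, -0.5, -0.3]
gripper_width: 0.0391
```

```bash
python3 wl.py w17
python3 - <<'E'
from rig import *; import cv2
im=cv2.imread("pics/w17.png")[100:230,200:400]; cv2.imwrite("pics/w17c.png",cv2.resize(im,None,fx=4,fy=4,interpolation=cv2.INTER_CUBIC))
for n in ("scene","side"): cv2.imwrite(f"pics/{n}2.png",vision.snapshot(n))
a=cv2.imread("pics/side2.png")[120:300,150:350]; b=cv2.imread("pics/scene2.png")[130:280,180:380]
a=cv2.resize(a,(400,360)); b=cv2.resize(b,(400,300)); import numpy as np
b=np.vstack([b,np.zeros((60,400,3),np.uint8)]); cv2.imwrite("pics/fin.png",np.hstack([a,b]))
E
```

```text
25.875 [ 0.5101 -0.164   0.4051] [-0.0571 -0.5296 -0.2851] [-0.4962  0.1453  0.8479  1.6386 -0.112   1.4014 -1.3465]
```

View pics/w17c.png

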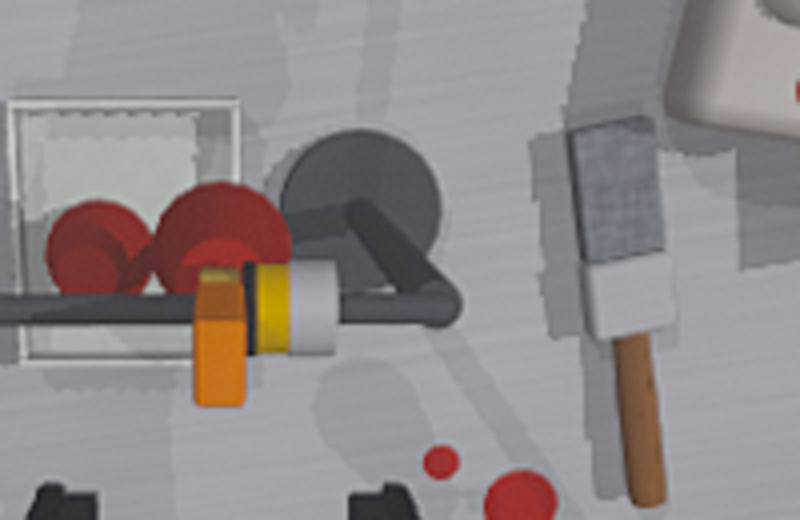

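View pics/fin.png

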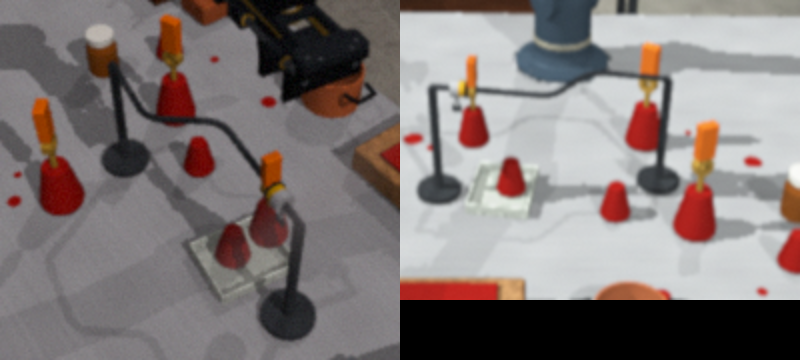

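```bash
python3 -c "
from rig import ticket; print(ticket.finish_job())"
```

```text
the job is handed in; nothing more can be done
None
```

I slid the threaded (smallest) carriage round both bends to the stop and pushed the sleeve home against the clamp. I pressed there, then let go and lifted clear. I handed the job in at about 26 s of the 67 s allowed.

- **Press:** With the sleeve home, I held the push for about 0.75 s. The wrist force along the rod read 12.2 to 13.4 N, and 0.2 to 0.4 N of lateral correction was included. That figure includes any drag on the rod, so the push on the stop itself was probably a little lower.
- **Gentleness:** Sideways force at the wrist stayed under about 3 N wherever I read it. I read it only between moves, and it can't show whether the collar twisted against the rod. The moment readings showed no sign of twisting.
- **Rail fit:** The camera views disagreed by 1 to 3 mm on the rail's position, so I corrected sideways by force as I went.
- **End state:** After letting go the wrist force was near zero. The last wrist picture shows collar, rubber face, sleeve and clamp with no visible gap. The scene and side pictures show the carriage hanging there, and the cups, jar and other carriages look undisturbed. The wrist picture shows the plaster and brush undisturbed too.

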